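Comb the washed stirring rods into their drying tray

TASK

The washed glass stirring rods lie in a jumble on the grooved tray. Draw the rake right out from under the clear shelf by its end, let it stand on the bench and take it again by its handle; then comb it slowly, to and fro if need be, through the tray until all five rods lie down in grooves, one to a groove, and stand the rake back on the bench on its teeth. Never touch the glass rods with the gripper, and leave the other things on the bench where they are.

Things in the scene. Friction and masses are not known exactly. Their poses are not given: they have to be found in the camera images.
- tray: grey drying tray for glass rods, open on top, 230 mm (its x) by 164 mm (its y), fixed on the bench. Origin: centre of its underside; z up. Ten straight V grooves run along its y, centred at x = -60, -42, -24, ... 84, 102 mm (18 mm apart), each 148 mm long; a rod down in one lies on its sloping sides, its centre about 12 mm above the bench, flush with the ribs
- tray_ribs (a point): middle of the grooved part, at (21, 0) mm in the tray's frame, at the height of the rib tops, 18 mm above the bench; the ribs between the grooves are 18 mm apart and have narrow round tops, 4 mm thick
- tray_deck (a point): a point at (-99, 0) mm in the tray's frame on the flat deck at the tray's -x end, level with the rib tops, 18 mm above the bench. The deck reaches from the -x end wall (x = -111 mm) to the first groove (x = -69 mm); at the start no rod lies at x < -86 mm, so the rake can be let down here and drawn towards the tray's +x
- tray_rim (a point): middle of the top of the tray's +y side rim, 38.5 mm above the bench. Side rims run along x at y = +-78 mm, 8 mm thick; the end walls at x = +-113 mm are 4 mm thick and as high. The last groove lies against the +x end wall
- rake: grey comb-like rake, 0.2 kg, 88 mm high. Origin: middle of its tooth tips; z up. Bar 220 mm long (its y), 16 mm thick (x), 19.5 to 39.5 mm above the tips; 8 teeth within |y| < 68 mm fit between the tray's rims. With the bar on the rims the tips run 1 mm above the ribs: they push rods lying there and pass over rods in grooves; 4 mm up, or fast (over 80 mm/s), rods may jam. Stands on its teeth by itself
- rake_handle: the rake's wooden block handle on top of the middle of its bar, 22 mm thick (x), 50 mm wide (y), 48 mm high; origin at its centre, 63.5 mm above the tooth tips and 24 mm above the bar's top. Axes as the rake's. At the start it is under the riser's deck
- rake_end (a point): the end of the rake's bar on its -y side, the only part that sticks out from under the riser at the start (by 72 to 82 mm at equal yaw); the point is in the middle of the bar, 15 mm from its end, 29.5 mm above the tooth tips. The bar is 16 mm thick across the rake's x and 20 mm high here, with no teeth below
- riser: clear acrylic shelf on four legs, fixed. Origin: on the bench under its centre; z up. Deck 340 mm (x) by 200 mm (y), underside 105, top 113 mm above the bench; legs 16 mm thick at x = +-155, y = +-85 mm. The rake stands under it, roughly along its y, and is drawn out towards -y, past the edge at y = -100 mm. Bottles at y > 25 mm rise to 205 mm above the bench
- rod1: glass stirring rod, 10 mm thick, 140 mm long, round ends, one end sleeved in black rubber, 27 g; origin at its centre, its y along the rod. At the start it lies askew in the tray, on the rib tops
- rod2: glass stirring rod, 10 mm thick, 140 mm long, round ends, one end sleeved in black rubber, 27 g; origin at its centre, its y along the rod. At the start it lies askew in the tray, on the rib tops
- rod3: glass stirring rod, 10 mm thick, 140 mm long, round ends, one end sleeved in black rubber, 27 g; origin at its centre, its y along the rod. At the start it lies askew in the tray, on the rib tops
- rod4: glass stirring rod, 10 mm thick, 140 mm long, round ends, one end sleeved in black rubber, 27 g; origin at its centre, its y along the rod. At the start it lies askew in the tray, on the rib tops
- rod5: glass stirring rod, 10 mm thick, 140 mm long, round ends, one end sleeved in black rubber, 27 g; origin at its centre, its y along the rod. At the start it lies askew in the tray, on the rib tops
- petri: open glass petri dish, 90 mm across, 15 mm high; a bystander, origin at the centre of its underside
- specimen_jar: squat glass jar with a white lid, 68 mm across, 85 mm high; a bystander, origin at the centre of its underside
- beaker: small open glass cup, 48 mm across, 45 mm high; a bystander, origin at the centre of its underside
- wash_bottle: white plastic wash bottle with a bent spout, 72 mm across, 200 mm high with its spout; a bystander, origin at the centre of its underside
- bowl: white porcelain bowl, 120 mm across, 55 mm high; a bystander, origin at the centre of its underside
- brush: wooden-handled brush lying flat, 180 mm long; a bystander, origin at the centre of its underside
Things that resemble listed ones, but are neither listed nor needed, are in the scene too. Leave any red look-alike of the rake alone.

How it is judged (in metres and radians):
On the way, in this order (a step that is already met when the one before it is completed fails the run):
1. the rake has been drawn out until its handle is clear of the riser, and stands on the bench, let go (y of rake_handle in the frame of riser below -0.13 m and height (world z) of rake below 0.006 m and angle between rake's own z axis and vertical below 0.1 rad and contact force between the fingers and rake below 0.2 N), for 0.2 s.
2. held by its handle, the rake has its teeth down in the tray (contact force between the fingers and rake_handle above 1 N and z of rake in the frame of tray between 0.008 and 0.027 m and x of rake in the frame of tray between -0.111 and 0.111 m and y of rake in the frame of tray between -0.03 and 0.03 m), for 0.2 s.
At the end, for the whole second after the job is handed in: Each of the five rods lies at rest down in a groove of the tray (centre less than 15.5 mm above the bench, in line with the grooves within 0.06 rad); the rake stands upright (within 0.1 rad) and still on the bench on its teeth, off the tray and let go (z of rod1 in the frame of tray between 0.0085 and 0.0155 m and x of rod1 in the frame of tray between -0.071 and 0.112 m and y of rod1 in the frame of tray between -0.015 and 0.015 m and angle between the y axis of each of rod1, rod2, rod3, rod4, rod5 and the y axis of tray, either way round below 0.06 rad and linear speed of each of rod1, rod2, rod3, rod4, rod5, rake below 0.02 m/s and z of rod2 in the frame of tray between 0.0085 and 0.0155 m and x of rod2 in the frame of tray between -0.071 and 0.112 m and y of rod2 in the frame of tray between -0.015 and 0.015 m and z of rod3 in the frame of tray between 0.0085 and 0.0155 m and x of rod3 in the frame of tray between -0.071 and 0.112 m and y of rod3 in the frame of tray between -0.015 and 0.015 m and z of rod4 in the frame of tray between 0.0085 and 0.0155 m and x of rod4 in the frame of tray between -0.071 and 0.112 m and y of rod4 in the frame of tray between -0.015 and 0.015 m and z of rod5 in the frame of tray between 0.0085 and 0.0155 m and x of rod5 in the frame of tray between -0.071 and 0.112 m and y of rod5 in the frame of tray between -0.015 and 0.015 m and height (world z) of rake below 0.006 m and angle between rake's own z axis and vertical below 0.1 rad and contact force between the fingers and rake below 0.2 N); the robot touches nothing.
It fails at once if a glass rod is touched by the gripper's fingers (contact force between the fingers and rod1 above 0.5 N or contact force between the fingers and rod2 above 0.5 N or contact force between the fingers and rod3 above 0.5 N or contact force between the fingers and rod4 above 0.5 N or contact force between the fingers and rod5 above 0.5 N).
It fails at once if a bystander is moved more than 30 mm (distance of any of petri, specimen_jar, beaker, wash_bottle, bowl, brush from where it was at the start of the episode above 0.03 m).
It also fails if it takes over 64 s, if anything falls off the work surface, if the arm or the gripper's body presses on something with over 40 N, if the wrist force passes 120 N, or if a joint passes its speed limit or range.

ROBOT

A 6-joint arm with a two-finger parallel gripper is mounted at the origin on the work surface. World frame = base frame: x ahead of the robot, y to its left, z up, the work surface at z = 0. Lengths are in mm, angles in rad, forces in N, time in s.
With the tool pointing down it reaches from about 350 to 775 mm from the base axis. Payload 7.3 kg.
Tool frame: the origin (TCP) lies at the very end of the fingers, on their centre line; the grasp point (between the pads) lies 19 mm behind it; y points along the fingers, x is the direction in which the jaws open and shut, and the axes are right-handed (so a half turn about y gives the same grasp; the last joint's range is limited). The gripper opens to 92 mm and grips with 3 to 60 N. Pads are 19 mm wide; open, the fingers measure 130 mm over their backs; the gripper's body (75 mm by 190 mm) begins 47 mm behind the grasp point.
Start: joints at [-1.482, 0.342, 1.524, -0, 1.275, -0.146], TCP at [122.162, -510.609, 226.741] pointing down, gripper open.
Joint ranges: [-2.53, 2.53], [-0.77, 2.02], [0.04, 2.7], [-1, 4.14], [0.28, 2.66], [-3.11, 3.11]. Speed limits (rad/s): [2.57, 2.57, 3.14, 3.14, 3.14, 3.14].

INTERFACE

Orientations are given as a unit quaternion [x, y, z, w].
In Python, from bench import robot gives the robot as it stands.
- The arm moves only by the tool jog_arm, never from a script. Its argument "targets" is one flat list of numbers, 7 for each row, row after row: the turn, a rotation vector about the tool's x, y, z in units of 6 degrees (1.0 is 6 degrees), then the shift along the tool's x, y, z in units of 50 mm (1.0 is 50 mm), then the finger opening in mm, from 0 to 91.8. In form: [wx, wy, wz, tx, ty, tz, hand, wx, wy, wz, tx, ty, tz, hand, ...]. A call has 1 to 12 rows; each row shifts and turns the pose as measured when the row begins, along the tool's axes as they then stand; what a row does not reach is not made up. A row lasts 1/8 s, in which the tool goes at most 62.5 mm and 10.7 degrees, less where a joint would pass 70% of its speed; a pose out of reach is approached as far as the arm can. A call is refused whole if a number of a shift passes 1 or a number of a turn 1, either way. A call with a gripper value outside its range is refused whole. The fingers move at their own pace and stop on an object; "grip_force" is the grip in N (left out, the last holds). Time passes only in rows, so rows that do not move let the fingers close. It gives the time, the measured TCP pose, the force and the opening at its end, in the units of the state.
- robot.state(): the state, without advancing time (a new reading comes with each control period).
- robot.grab_frame(name): name is "scene" or "top"; returns a dict with "image" (384x512x3 uint8, red, green, blue), "fx", "fy", "cx", "cy" (pixels), "extrinsics" (4x4, takes a point from world to camera coordinates). Camera axes: x right, y down, z forward; pixel columns grow to the right and rows downward; lengths in mm; the calibration is good to about 2 mm. A picture is of the moment at which its call begins. There is no depth.
- robot.hand_in(): hands the job in, once; it reports no verdict.
The state is a dict: "time_s": time; "joints": joint angles; "joint_vel": joint speeds; "joint_torque": joint torques, N m; "tcp_pos": TCP position; "ee_rot": TCP orientation; "contact_force": force on the tool from outside, world axes, zero at the start; "moment": the same for the moment, N m; "width": finger opening in mm.
Only numpy, scipy, OpenCV 4.12 (cv2) and the standard library are available. Lean on these libraries where they do the work, as an engineer would, in place of code of your own. Each camera call takes 0.05 s, during which the arm holds its last target.

## Working session

There is one attempt and no reset: what is moved stays moved. The work goes in short steps, Python scripts to look and compute and a tool call to move; the robot and the scene stay as the last step left them, time stands still between calls to the robot, and variables do not carry over. Pictures are saved under pics/ and viewed, and the job is handed in when it is done.

Besides the shell and the picture viewer there is one more tool, called after "Request:" by a JSON object that holds its "method" and its "body". jog_arm: Moves the arm, as the interface text tells. Its arguments: {"type":"object","properties":{"targets":{"type":"array","items":{"type":"number"}},"grip_force":{"type":"number"}},"required":["targets"]}

```bash
mkdir -p pics; ls; cat > h.py <<'E'
import numpy as np, cv2, sys
from bench import robot
def shot(name,fn=None):
    f=robot.grab_frame(name); 
    if fn: cv2.imwrite('pics/'+fn,cv2.cvtColor(f['image'],cv2.COLOR_RGB2BGR))
    return f
def ray(f,u,v):
    E=np.array(f['extrinsics']);R=E[:3,:3];t=E[:3,3]
    d=R.T@np.array([(u-f['cx'])/f['fx'],(v-f['cy'])/f['fy'],1.0]);return -R.T@t,d
def atz(f,u,v,z):
    o,d=ray(f,u,v);return (o+d*(z-o[2])/d[2])
def proj(f,p):
    E=np.array(f['extrinsics']);c=E[:3,:3]@np.array(p,float)+E[:3,3]
    return np.array([f['fx']*c[0]/c[2]+f['cx'],f['fy']*c[1]/c[2]+f['cy']])
E
python3 - <<'E'
from h import *
for n in('scene','top'):
    f=shot(n,n+'0.png'); print(n,f['fx'],f['cx'],f['cy'],np.round(f['extrinsics'],3).tolist(), ray(f,256,192)[0])
print(robot.state())
E
```

```text
pics
scene 356.5932579067813 256.4614969612642 195.93488146199016 [[0.843, 0.538, 0.004, -535.429], [0.406, -0.63, -0.662, -111.622], [-0.354, 0.56, -0.749, 1039.871], [0.0, 0.0, 0.0, 1.0]] [ 864.48300537 -364.04588791  707.54113956]
top 495.62127923100036 252.68435817133312 194.42743057266142 [[-0.022, -1.0, 0.005, 91.761], [-0.992, 0.021, -0.125, 566.705], [0.125, -0.008, -0.992, 1570.151], [0.0, 0.0, 0.0, 1.0]] [ 368.31391894   91.72572804 1628.15216386]
{'time_s': 0.1, 'joints': array([-1.48200288e+00,  3.42627864e-01,  1.52492616e+00,  3.31843498e-05,
        1.27539891e+00, -1.45981070e-01]), 'joint_vel': array([ 0.00039859, -0.00168824, -0.00382544, -0.00206015, -0.00072793,
        0.00210867]), 'joint_torque': array([ 1.51108699e-03, -4.32004380e+01, -2.44694495e+01,  7.19150389e-02,
        5.26365254e-02, -6.00066232e-05]), 'tcp_pos': array([ 122.13606337, -510.22134287,  226.12590151]), 'ee_rot': array([-0.55475833,  0.43832472, -0.43768062,  0.55547305]), 'contact_force': array([-0.72547989,  0.43820475,  0.50709195]), 'moment': array([ 0.00888789, -0.01089757,  0.01499925]), 'width': 91.69743992420376}
```

```bash
python3 - <<'E'
import cv2
for n in('scene0','top0'):
    i=cv2.imread(f'pics/{n}.png'); cv2.imwrite(f'pics/{n}b.png',cv2.resize(i,(800,600),interpolation=cv2.INTER_CUBIC))
E
```

```text
(no output)
```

View pics/scene0b.png

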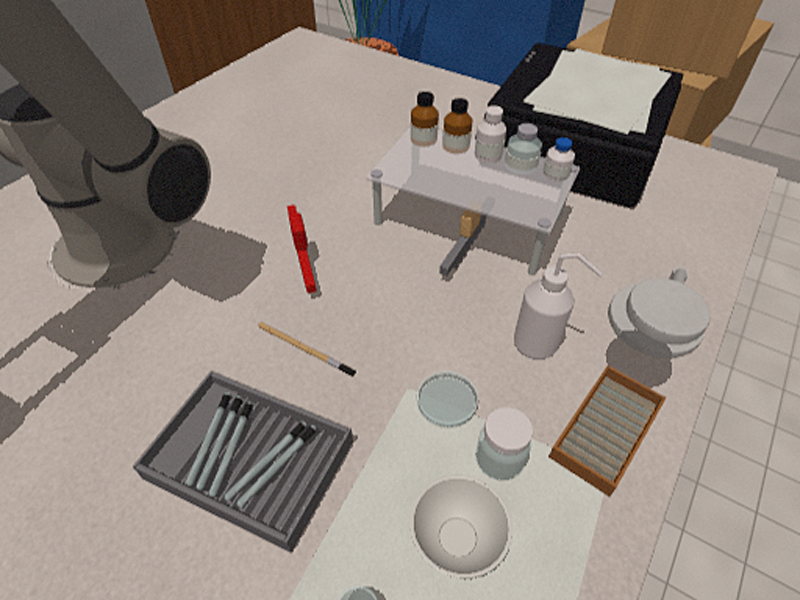

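View pics/top0b.png

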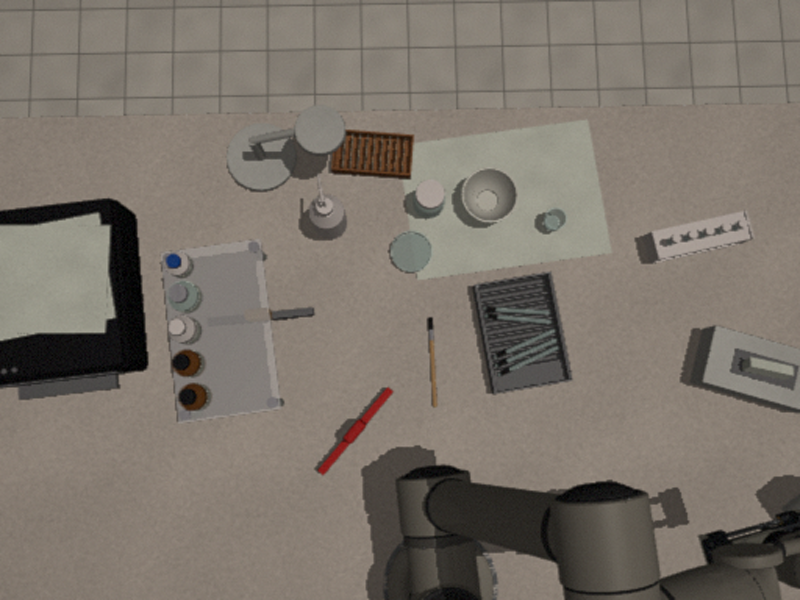

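```bash
python3 - <<'E'
import cv2
t=cv2.imread('pics/top0.png'); s=cv2.imread('pics/scene0.png')
def crop(i,x,y,w,h,k,fn): cv2.imwrite('pics/'+fn,cv2.resize(i[y:y+h,x:x+w],None,fx=k,fy=k,interpolation=cv2.INTER_CUBIC))
crop(t,290,165,90,95,6,'c_tray.png')
crop(t,95,145,125,135,4,'c_riser.png')
crop(s,80,230,155,125,5,'c_tray_s.png')
E
```

```text
(no output)
```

View pics/c_tray.png

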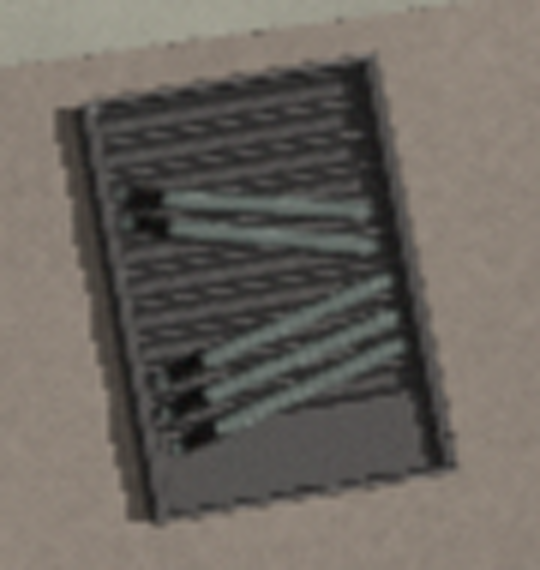

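View pics/c_riser.png

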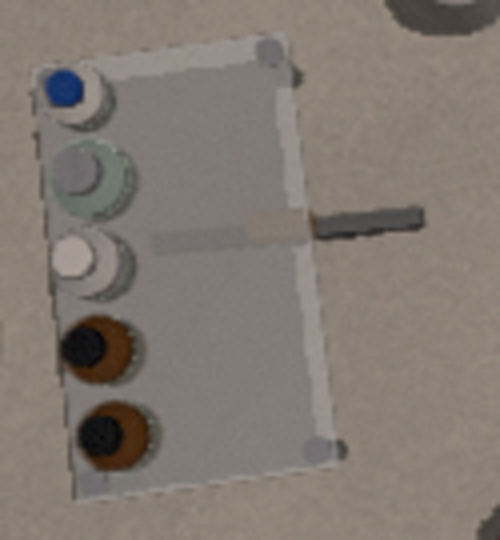

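View pics/c_tray_s.png

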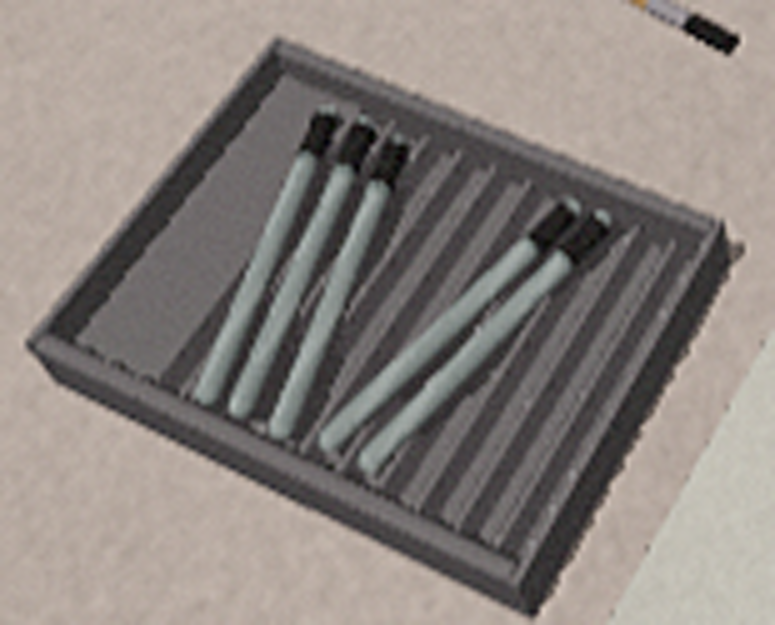

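```bash
python3 - <<'E'
import cv2
t=cv2.imread('pics/top0.png'); s=cv2.imread('pics/scene0.png')
def crop(i,x,y,w,h,k,fn): cv2.imwrite('pics/'+fn,cv2.resize(i[y:y+h,x:x+w],None,fx=k,fy=k,interpolation=cv2.INTER_CUBIC))
crop(s,230,95,150,90,5,'c_riser_s.png')
crop(t,150,180,60,40,12,'c_rake_t.png')
E
```

```text
(no output)
```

View pics/c_riser_s.png

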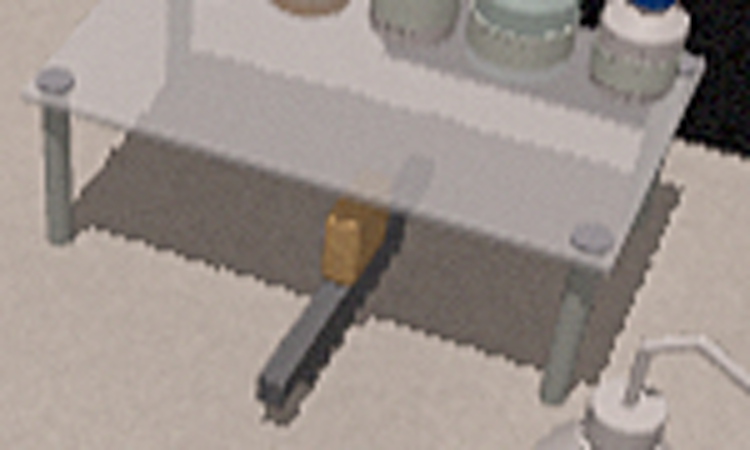

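View pics/c_rake_t.png

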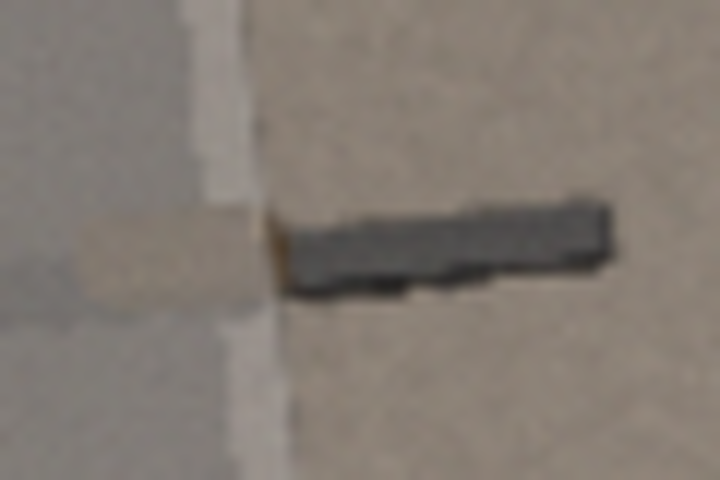

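```bash
cat > fit.py <<'E'
from h import *
from scipy.optimize import least_squares
def fit(obs,x0):
    # obs: (frame,u,v,local pt)
    def res(p):
        c,s=np.cos(p[2]),np.sin(p[2]);r=[]
        for f,u,v,l in obs:
            w=[p[0]+c*l[0]-s*l[1],p[1]+s*l[0]+c*l[1],l[2]]
            r+=list(proj(f,w)-[u,v])
        return np.array(r)
    r=least_squares(res,x0); return r.x,np.round(r.fun.reshape(-1,2),1)
E
python3 - <<'E'
from fit import *
T=shot('top');S=shot('scene')
t=lambda x,y:(290+x/6-.4,165+y/6-.4); s=lambda x,y:(80+x/5-.4,230+y/5-.4)
A=(115,82,38.5);B=(115,-82,38.5);C=(-115,82,38.5);D=(-115,-82,38.5)
o=[(T,*t(88,105),A),(T,*t(375,55),B),(T,*t(155,522),C),(T,*t(452,465),D),
(S,*s(278,38),C),(S,*s(30,345),D),(S,*s(525,580),B),(S,*s(725,222),A)]
p,r=fit(o,[500,-100,0]);print('tray',p,r.tolist())
t=lambda x,y:(95+x/4-.4,145+y/4-.4); s=lambda x,y:(230+x/5-.4,95+y/5-.4)
A=(170,100,113);B=(170,-100,113);C=(-170,100,113);D=(-170,-100,113)
o=[(T,*t(32,68),A),(T,*t(285,35),B),(T,*t(77,500),C),(T,*t(340,463),D),(S,*s(22,95),D),(S,*s(610,268),B),(S,*s(705,62),A)]
q,r=fit(o,[500,200,0]);print('riser',q,r.tolist())
t=lambda x,y:(150+x/12-.4,180+y/12-.4)
o=[(T,*t(608,202),(8,-110,39.5)),(T,*t(606,265),(-8,-110,39.5)),(S,*s(260,379),(-8,-110,39.5)),(S,*s(289,381),(8,-110,39.5)),(S,*s(326,283),(-8,-25,39.5)),(S,*s(331,210),(-11,-25,87.5)),(S,*s(358,222),(11,-25,87.5))]
k,r=fit(o,[450,200,0]);print('rake',k,r.tolist())
c,sn=np.cos(q[2]),np.sin(q[2]);d=k[:2]-q[:2];print('rake in riser',c*d[0]+sn*d[1],-sn*d[0]+c*d[1])
for n,p_,z in(('petri',(411,252),8),('jar',(430,197),85),('brushtip',(431,320),5),('brushend',(434,405),5),('red1',(391,391),40),('red2',(321,471),40),('wash',(323,212),130)):
    print(n,atz(T,p_[0]*.64,p_[1]*.64,z)[:2].round())
# rods
t=lambda x,y:(290+x/6-.4,165+y/6-.4)
c,sn=np.cos(p[2]),np.sin(p[2])
for a,b in(((125,193),(370,213)),((130,222),(375,246)),((158,377),(388,282)),((165,407),(395,317)),((175,440),(402,347))):
    for e in(a,b):
        w=atz(T,*t(*e),23)[:2]-p[:2];print(np.round([c*w[0]+sn*w[1],-sn*w[0]+c*w[1]],0),end=' ')
    print()
E
```

```text
tray [ 5.08002651e+02 -1.80675246e+02  1.50770624e-01] [[-2.0, -1.3], [-0.3, -1.5], [0.1, -0.6], [1.0, 0.1], [-0.3, -1.0], [-1.1, -0.5], [-0.9, 0.8], [0.4, -0.9]]
riser [5.17818196e+02 4.25379476e+02 1.20768705e-01] [[-0.5, -1.0], [0.3, -1.7], [0.0, 0.6], [0.1, 0.4], [-1.1, -0.7], [-0.1, -0.2], [-0.0, -0.5]]
rake [5.53979917e+02 3.61196977e+02 5.81019333e-02] [[-0.9, -1.0], [-0.4, -1.3], [-0.8, -1.2], [-1.2, 0.5], [-0.4, -0.4], [-0.9, 0.5], [1.1, 0.7]]
rake in riser 28.165922391587806 -68.07161006408207
petri [682.  43.]
jar [781.   3.]
brushtip [536.   4.]
brushend [359.   3.]
red1 [389.  91.]
red2 [232. 235.]
wash [743. 218.]
[61. 64.] [ 27. -66.] 
[45. 64.] [  9. -65.] 
[-41.  65.] [-12. -68.] 
[-57.  64.] [-31. -68.] 
[-76.  62.] [-47. -69.]
```

```bash
cat > plan.py <<'E'
from h import *
from scipy.spatial.transform import Rotation as R
def plan(wps,step=50.,hand=92,turnmax=0.95,st=None):
    """wps: list of (x,y,z,jawyaw) ; prints rows"""
    st=st or robot.state(); p=np.array(st['tcp_pos']);M=R.from_quat(st['ee_rot']).as_matrix()
    rows=[]
    for x,y,z,yaw in wps:
        X=np.array([np.cos(yaw),np.sin(yaw),0]);Y=np.array([0,0,-1.]);G=np.column_stack([X,Y,np.cross(X,Y)])
        rv=R.from_matrix(M.T@G).as_rotvec(); d=np.array([x,y,z])-p
        n=int(np.ceil(max(np.linalg.norm(d)/step,np.degrees(np.abs(rv)).max()/6/turnmax,1e-9)))
        for i in range(n):
            rr=rv/n; q=d/n
            rows.append(np.r_[np.degrees(rr)/6,M.T@q/50]); p=p+q; M=M@R.from_rotvec(rr).as_matrix()
    for r in rows: print(', '.join(f'{v:.2f}'.replace('-0.00','0') for v in r),',',hand)
def show():
    s=robot.state();M=R.from_quat(s['ee_rot']).as_matrix()
    print('t',round(s['time_s'],2),'tcp',s['tcp_pos'].round(1),'jawyaw',round(np.arctan2(M[1,0],M[0,0]),3),'down',M[:,1].round(3),'w',round(s['width'],1),'F',s['contact_force'].round(1),'j',s['joints'].round(2))
E
python3 - <<'E'
from plan import *
show()
plan([(330,-360,230,-1.2),(480,-60,230,-.5),(559,266,160,0.058)],step=55)
E
```

```text
t 0.2 tcp [ 122.1 -510.4  226.3] jawyaw -1.336 down [-0.     0.001 -1.   ] w 91.8 F [-0.5 -0.5 -0.1] j [-1.48  0.34  1.52 -0.    1.28 -0.15]
0, -0.26, 0, -0.39, -0.01, 0.95 , 92
0, -0.26, 0, -0.37, -0.01, 0.96 , 92
0, -0.26, 0, -0.34, -0.01, 0.97 , 92
0, -0.26, 0, -0.31, -0.01, 0.98 , 92
0, -0.26, 0, -0.29, -0.01, 0.99 , 92
0.00, -0.84, 0, -0.56, 0, 0.62 , 92
0.00, -0.84, 0, -0.51, 0, 0.67 , 92
0.00, -0.84, 0, -0.45, 0, 0.71 , 92
0.00, -0.84, 0, -0.38, 0, 0.75 , 92
0.00, -0.84, 0, -0.32, 0, 0.78 , 92
0.00, -0.84, 0, -0.25, 0, 0.80 , 92
0.00, -0.84, 0, -0.18, 0, 0.82 , 92
0.00, -0.84, 0, -0.10, 0, 0.83 , 92
0, -0.76, 0.00, -0.25, 0.20, 0.93 , 92
0, -0.76, 0.00, -0.17, 0.20, 0.94 , 92
0, -0.76, 0.00, -0.10, 0.20, 0.95 , 92
0, -0.76, 0.00, -0.02, 0.20, 0.96 , 92
0, -0.76, 0.00, 0.05, 0.20, 0.96 , 92
0, -0.76, 0.00, 0.13, 0.20, 0.95 , 92
0, -0.76, 0.00, 0.21, 0.20, 0.94 , 92
```

Request:
{"method": "jog_arm", "body": {"targets": [0,-0.26,0,-0.39,0,0.95,80,0,-0.26,0,-0.37,0,0.96,80,0,-0.26,0,-0.34,0,0.97,80,0,-0.26,0,-0.31,0,0.98,80,0,-0.26,0,-0.29,0,0.99,80,0,-0.84,0,-0.56,0,0.62,80,0,-0.84,0,-0.51,0,0.67,80,0,-0.84,0,-0.45,0,0.71,80,0,-0.84,0,-0.38,0,0.75,80,0,-0.84,0,-0.32,0,0.78,80,0,-0.84,0,-0.25,0,0.8,80,0,-0.84,0,-0.18,0,0.82,80]}}

```text
time_s: 1.7
tcp_pos: [467.2, -83.9, 224.9]
ee_rot: [-0.678, 0.198, -0.197, 0.68]
contact_force: [0.5, -1.3, -0.1]
width: 80.0
```

```bash
python3 - <<'E'
from plan import *
show()
plan([(559,264,160,0.058)],step=48,hand=60)
E
```

```text
t 1.7 tcp [467.2 -83.9 224.9] jawyaw -0.566 down [-0.001  0.002 -1.   ] w 80.0 F [ 0.5 -1.3 -0.1] j [-0.34  0.25  1.66  0.    1.23  0.23]
0, -0.74, 0, -0.27, 0.16, 0.86 , 60
0, -0.74, 0, -0.20, 0.16, 0.88 , 60
0, -0.74, 0, -0.14, 0.16, 0.89 , 60
0, -0.74, 0, -0.07, 0.16, 0.90 , 60
0, -0.74, 0, 0.00, 0.16, 0.90 , 60
0, -0.74, 0, 0.07, 0.16, 0.90 , 60
0, -0.74, 0, 0.14, 0.16, 0.89 , 60
0, -0.74, 0, 0.21, 0.16, 0.87 , 60
```

Request:
{"method": "jog_arm", "body": {"targets": [0,-0.74,0,-0.27,0.16,0.86,60,0,-0.74,0,-0.2,0.16,0.88,60,0,-0.74,0,-0.14,0.16,0.89,60,0,-0.74,0,-0.07,0.16,0.9,60,0,-0.74,0,0,0.16,0.9,60,0,-0.74,0,0.07,0.16,0.9,60,0,-0.74,0,0.14,0.16,0.89,60,0,-0.74,0,0.21,0.16,0.87,60,0,0,0,0,0,0,60]}}

```text
time_s: 2.82
tcp_pos: [557.8, 279.6, 157.4]
ee_rot: [-0.706, -0.027, 0.028, 0.707]
contact_force: [-0.2, 0.1, 0.5]
width: 59.9
```

```bash
python3 - <<'E'
from plan import *
show()
S=shot('scene');T=shot('top')
cv2.imwrite('pics/s1.png',cv2.resize(S['image'][60:220,200:420,::-1],None,fx=3.5,fy=3.5))
cv2.imwrite('pics/t1.png',cv2.resize(T['image'][130:270,95:255,::-1],None,fx=4,fy=4))
plan([(560,264,11,0.058)],step=28,hand=50)
E
```

```text
t 2.83 tcp [557.8 279.6 157.4] jawyaw 0.079 down [-0.001  0.001 -1.   ] w 59.9 F [-0.2  0.1  0.5] j [0.34 0.58 1.33 0.   1.23 0.26]
0.00, 0.03, 0, 0.00, 0.49, -0.04 , 50
0.00, 0.03, 0, 0.00, 0.49, -0.04 , 50
0.00, 0.03, 0, 0.00, 0.49, -0.04 , 50
0.00, 0.03, 0, 0.00, 0.49, -0.04 , 50
0.00, 0.03, 0, 0.00, 0.49, -0.04 , 50
0.00, 0.03, 0, 0.00, 0.49, -0.04 , 50
```

View pics/s1.png

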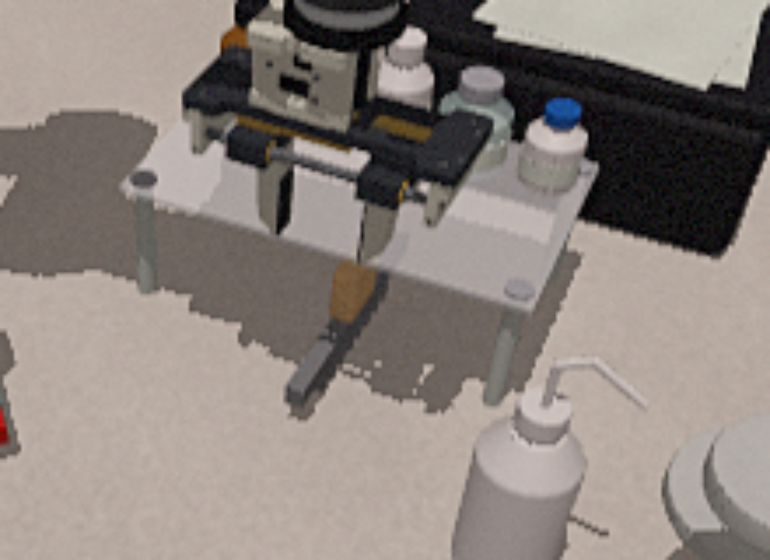

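View pics/t1.png

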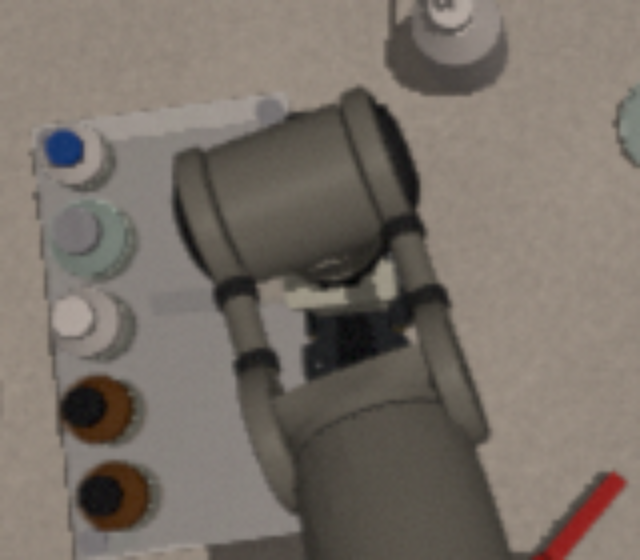

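Request:
{"method": "jog_arm", "body": {"targets": [0,0.1,0,0.03,0,-0.3,50,0,0.07,0,0,0.35,0,50,0,0,0,0,0.5,0,50,0,0,0,0,0.5,0,50,0,0,0,0,0.5,0,50,0,0,0,0,0.5,0,50,0,0,0,0,0.3,0,50,0,0,0,0,0,0,50]}}

```text
time_s: 3.92
tcp_pos: [564.8, 245.0, 27.7]
ee_rot: [0.708, 0.015, -0.011, -0.706]
contact_force: [0.0, -0.8, -0.3]
width: 50.3
```

```bash
python3 - <<'E'
from plan import *
show()
S=shot('scene')
cv2.imwrite('pics/s2.png',cv2.resize(S['image'][80:220,200:400,::-1],None,fx=4,fy=4))
E
```

```text
t 3.92 tcp [564.8 245.   27.7] jawyaw 0.036 down [ 0.006 -0.002 -1.   ] w 50.3 F [ 0.  -0.8 -0.3] j [ 0.29  0.71  1.49 -0.    0.94  0.25]
```

View pics/s2.png

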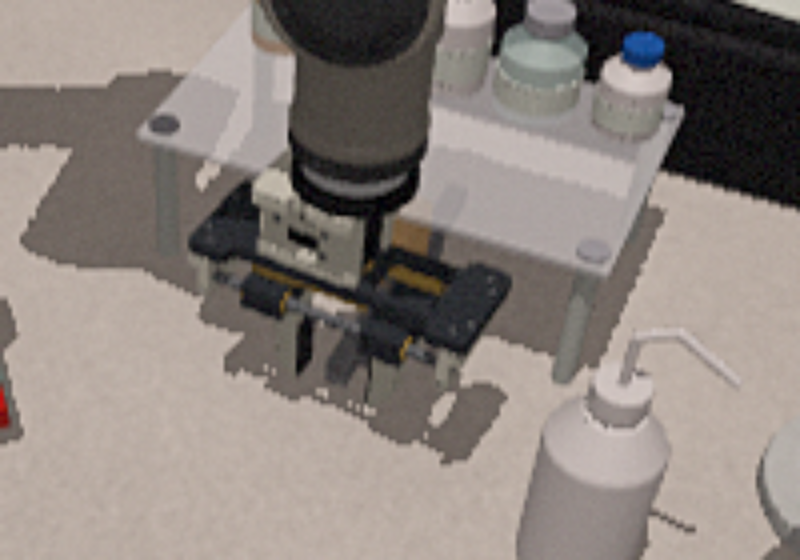

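Request:
{"method": "jog_arm", "body": {"targets": [0,-0.1,0,-0.05,0.1,0.2,50,0,-0.1,0,-0.05,0.1,0.12,50,0,0,0,0,0.08,0.04,50,0,0,0,0,0,0,50]}}

```text
time_s: 4.47
tcp_pos: [560.5, 265.2, 16.1]
ee_rot: [0.707, 0.025, -0.017, -0.707]
contact_force: [0.1, -0.6, -0.1]
width: 50.3
```

```bash
python3 - <<'E'
from plan import *
show()
E
```

```text
t 4.47 tcp [560.5 265.2  16.1] jawyaw 0.059 down [ 0.011  0.    -1.   ] w 50.3 F [ 0.1 -0.6 -0.1] j [ 0.32  0.73  1.49 -0.    0.91  0.26]
```

Request:
{"method": "jog_arm", "body": {"targets": [0,0,0.1,0,0.1,0,50,0,0,0,0,0,0,6,0,0,0,0,0,0,6,0,0,0,0,0,0,6,0,0,0,0,0,0,6], "grip_force": 20}}

```text
time_s: 5.1
tcp_pos: [560.8, 264.9, 10.9]
ee_rot: [0.707, 0.021, -0.021, -0.707]
contact_force: [-1.1, 0.2, 1.3]
width: 15.8
```

```bash
python3 - <<'E'
from plan import *
show()
E
```

```text
t 5.1 tcp [560.8 264.9  10.9] jawyaw 0.059 down [ 0.    -0.001 -1.   ] w 15.8 F [-1.1  0.2  1.3] j [ 0.32  0.74  1.48 -0.    0.92  0.26]
```

Request:
{"method": "jog_arm", "body": {"targets": [0,0,0,0,0,-0.1,6,0,0,0,0,0,-0.2,6,0,0,0,0,0,-0.22,6,0,0,0,0,0,-0.22,6,0,0,0,0,0,-0.22,6,0,0,0,0,0,-0.22,6,0,0,0,0,0,-0.22,6,0,0,0,0,0,-0.22,6,0,0,0,0,0,-0.22,6,0,0,0,0,0,-0.2,6,0,0,0,0,0,-0.15,6,0,0,0,0,0,0,6]}}

```text
time_s: 6.6
tcp_pos: [567.6, 146.7, 10.9]
ee_rot: [0.707, 0.02, -0.02, -0.707]
contact_force: [0.7, -0.8, -0.3]
width: 15.9
```

```bash
python3 - <<'E'
from plan import *
show()
S=shot('scene')
cv2.imwrite('pics/s3.png',cv2.resize(S['image'][80:230,190:390,::-1],None,fx=4,fy=4))
E
```

```text
t 6.6 tcp [567.6 146.7  10.9] jawyaw 0.058 down [-0.    -0.001 -1.   ] w 15.9 F [ 0.7 -0.8 -0.3] j [ 0.12  0.69  1.59 -0.    0.86  0.07]
```

View pics/s3.png

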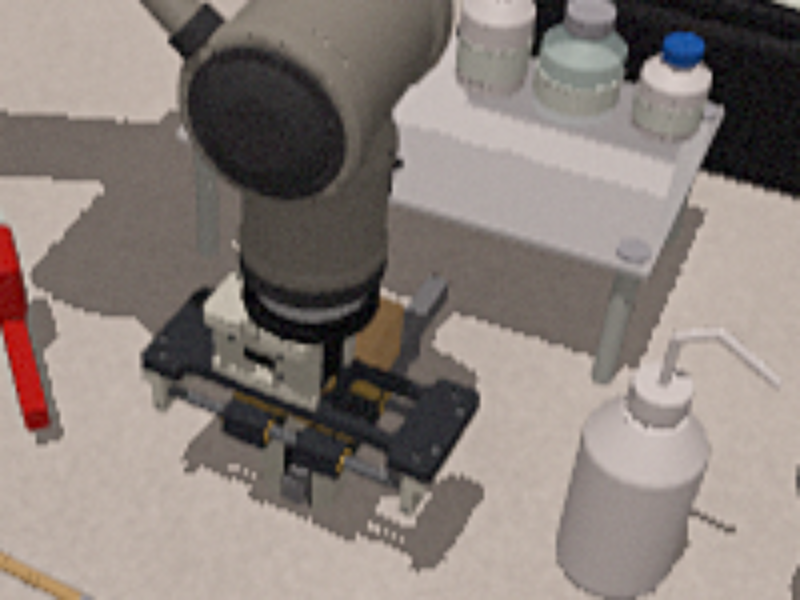

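Request:
{"method": "jog_arm", "body": {"targets": [0,0,0,0,0,0,50,0,0,0,0,0,0,50,0,0,0,0,-0.3,0,50,0,0,0,0,-0.7,0,50,0,0,0,0,-0.8,0,50,0,0,0,0,-0.8,0,50,0,0,0,-0.2,-0.5,-0.8,50,0,0,0,-0.3,0,-0.8,50,0,0,0,0,0,0,50]}}

```text
time_s: 7.78
tcp_pos: [548.0, 66.3, 178.5]
ee_rot: [0.707, 0.025, -0.019, -0.706]
contact_force: [1.6, 0.6, 0.8]
width: 50.4
```

```bash
python3 - <<'E'
from plan import *
show()
S=shot('scene');T=shot('top')
cv2.imwrite('pics/s4.png',cv2.resize(S['image'][80:230,190:390,::-1],None,fx=4,fy=4))
cv2.imwrite('pics/t4.png',cv2.resize(T['image'][150:270,130:290,::-1],None,fx=5,fy=5))
E
```

```text
t 7.78 tcp [548.   66.3 178.5] jawyaw 0.063 down [ 0.009 -0.001 -1.   ] w 50.4 F [1.6 0.6 0.8] j [-0.02  0.43  1.53 -0.    1.17 -0.08]
```

View pics/s4.png

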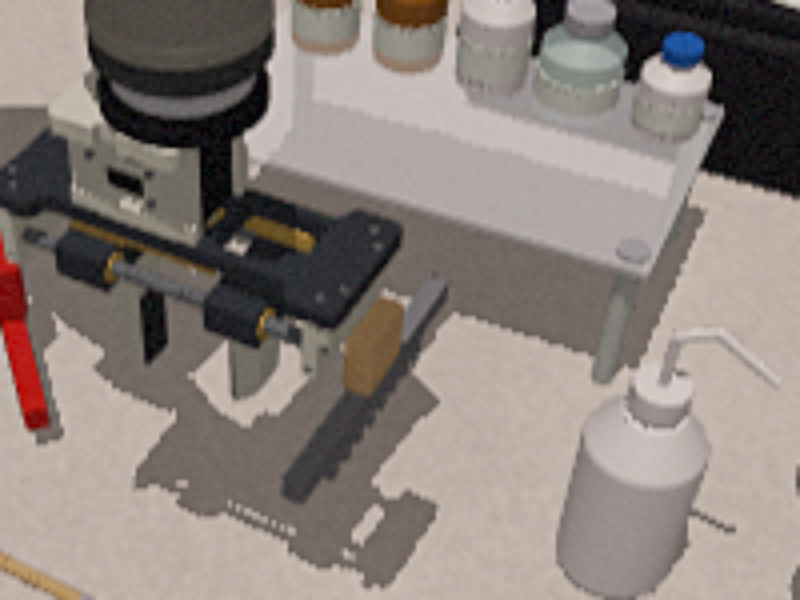

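View pics/t4.png

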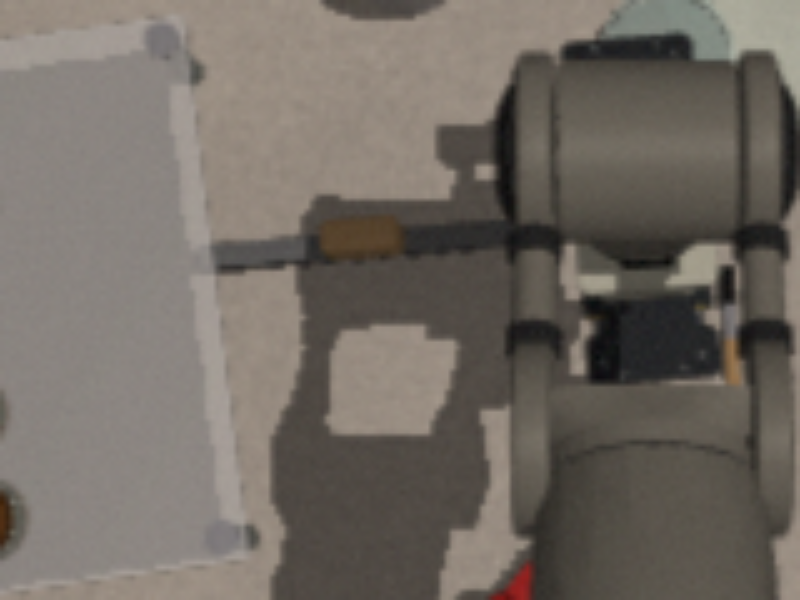

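```bash
python3 - <<'E'
from fit import *
from plan import *
S=shot('scene');T=shot('top')
t=lambda x,y:(130+x/5-.4,150+y/5-.4); s=lambda x,y:(190+x/4-.4,80+y/4-.4)
o=[(T,*t(318,221),(11,25,87.5)),(T,*t(402,216),(11,-25,87.5)),(S,*s(345,390),(-11,-25,39.5)),(S,*s(285,485),(-8,-110,39.5)),(S,*s(311,491),(8,-110,39.5)),(S,*s(372,397),(11,-25,39.5)),(S,*s(447,283),(8,110,39.5))]
k,r=fit(o,[560,243,0.06]);print('rake',k,r.tolist())
cv2.imwrite('pics/t4h.png',cv2.resize(T['image'][182:212,165:245,::-1],None,fx=10,fy=10,interpolation=cv2.INTER_CUBIC))
plan([(k[0],k[1],140,k[2])],step=25,hand=50)
E
```

```text
rake [5.62565241e+02 2.40723878e+02 9.85049697e-02] [[-0.1, -1.0], [-1.1, -1.9], [-1.3, 0.4], [0.2, -1.1], [-0.5, -0.3], [-0.4, 1.5], [-0.6, -1.0]]
0.00, -0.04, 0.01, 0.06, 0.09, 0.43 , 50
0.00, -0.04, 0.01, 0.06, 0.09, 0.43 , 50
0.00, -0.04, 0.01, 0.07, 0.09, 0.43 , 50
0.00, -0.04, 0.01, 0.07, 0.09, 0.43 , 50
0.00, -0.04, 0.01, 0.07, 0.09, 0.42 , 50
0.00, -0.04, 0.01, 0.07, 0.09, 0.42 , 50
0.00, -0.04, 0.01, 0.07, 0.09, 0.42 , 50
0.00, -0.04, 0.01, 0.08, 0.09, 0.42 , 50
```

View pics/t4h.png

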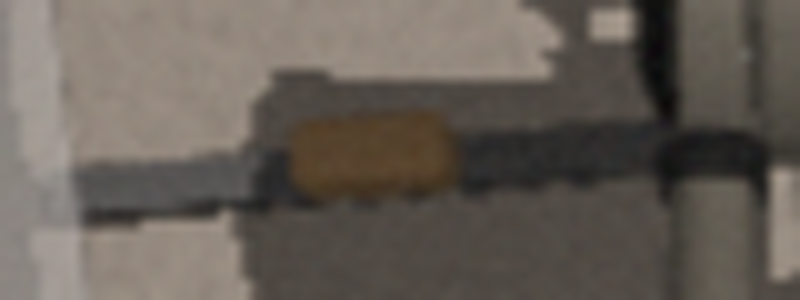

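Request:
{"method": "jog_arm", "body": {"targets": [0,0,0.09,0.05,0.05,0.5,50,0,0,0,0.05,0.05,0.6,50,0,0,0,0.05,0.05,0.6,50,0,0,0,0.05,0.05,0.6,50,0,0,0,0.05,0.05,0.6,50,0,0,0,0.03,0.05,0.4,50,0,0,0,0,0.05,0.1,50,0,0,0,0,0,0,50]}}

```text
time_s: 8.98
tcp_pos: [549.5, 251.8, 155.4]
ee_rot: [0.707, 0.024, -0.029, -0.706]
contact_force: [-0.4, -0.8, -0.5]
width: 50.0
```

```bash
python3 - <<'E'
from plan import *
show()
plan([(562,242,110,.056)],step=25,hand=50)
E
```

```text
t 8.97 tcp [549.5 251.8 155.4] jawyaw 0.075 down [-0.008 -0.002 -1.   ] w 50.0 F [-0.4 -0.8 -0.5] j [0.3  0.55 1.39 0.   1.21 0.23]
0.00, 0.09, -0.04, 0.12, 0.45, -0.11 , 50
0.00, 0.09, -0.04, 0.12, 0.45, -0.11 , 50
```

Request:
{"method": "jog_arm", "body": {"targets": [0,0.1,-0.08,0.12,0.2,-0.1,50,0,0.08,0,0.1,0.3,-0.05,50,0,0,0,0,0.3,0,50,0,0,0,0,0.2,0,50,0,0,0,0,0,0,50]}}

```text
time_s: 9.6
tcp_pos: [561.9, 241.2, 100.8]
ee_rot: [0.708, 0.017, -0.018, -0.706]
contact_force: [-0.4, 0.7, -0.1]
width: 50.3
```

```bash
python3 - <<'E'
from plan import *
show()
plan([(562,242,48,.056)],step=25,hand=50)
S=shot('scene')
cv2.imwrite('pics/s5.png',cv2.resize(S['image'][80:230,190:390,::-1],None,fx=4,fy=4))
E
```

```text
t 9.6 tcp [561.9 241.2 100.8] jawyaw 0.051 down [-0.001 -0.002 -1.   ] w 50.3 F [-0.4  0.7 -0.1] j [ 0.28  0.62  1.44 -0.    1.09  0.23]
0.01, -0.02, 0, 0.00, 0.35, 0.01 , 50
0.01, -0.02, 0, 0.00, 0.35, 0.01 , 50
0.01, -0.02, 0, 0.00, 0.35, 0.01 , 50
```

View pics/s5.png

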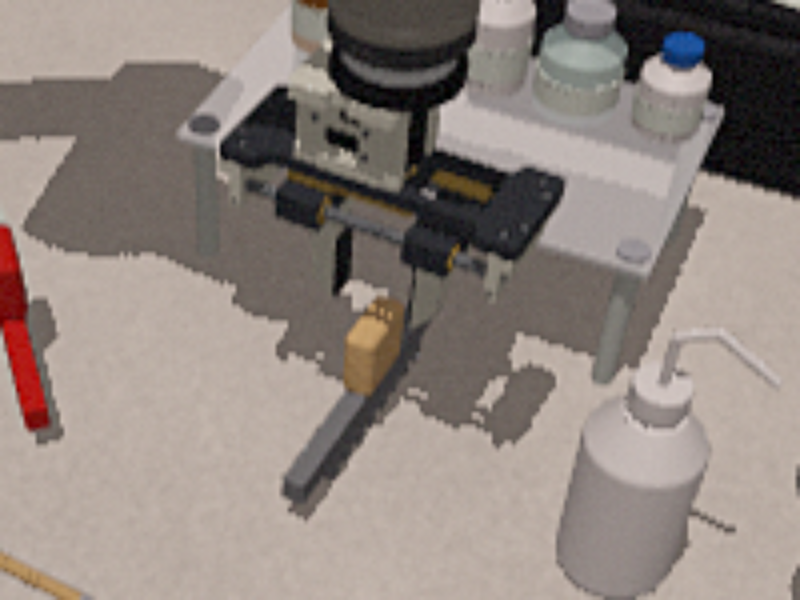

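```bash
python3 - <<'E'
from fit import *
from plan import *
S=shot('scene')
g=S['image'][130:215,250:310,::-1]
cv2.imwrite('pics/s5b.png',cv2.resize(g,None,fx=7,fy=7,interpolation=cv2.INTER_CUBIC))
for p in [(562,242,88),(562-34,242,101),(562+34,242,101)]: print((proj(S,p)-[250,130]+.4)*7)
E
```

```text
[236.6930062  205.94532093]
[158.0220168  145.31836999]
[321.93913612 214.19139047]
```

View pics/s5b.png

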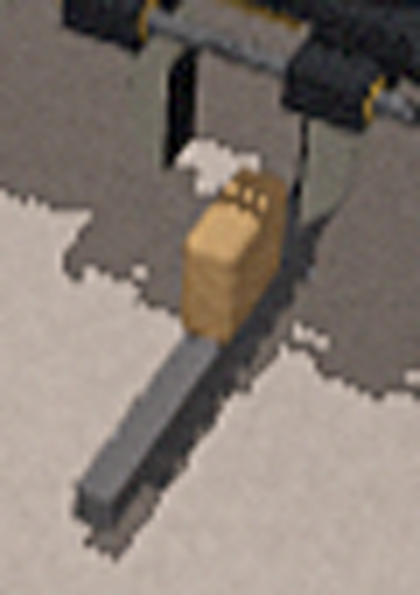

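Request:
{"method": "jog_arm", "body": {"targets": [0,0,0,0,0.35,0,50,0,0,0,0,0.35,0,50,0,0,0,0,0.25,0,50,0,0,0,0,0.08,0,50,0,0,0,0,0,0,50]}}

```text
time_s: 10.32
tcp_pos: [562.8, 242.1, 48.1]
ee_rot: [0.707, 0.019, -0.017, -0.706]
contact_force: [-0.3, 0.4, 0.7]
width: 49.8
```

```bash
python3 - <<'E'
from plan import *
show()
E
```

```text
t 10.32 tcp [562.8 242.1  48.1] jawyaw 0.052 down [ 0.003 -0.001 -1.   ] w 49.8 F [-0.3  0.4  0.7] j [ 0.28  0.68  1.48 -0.    0.98  0.23]
```

Request:
{"method": "jog_arm", "body": {"targets": [0,0,0,0,0,0,10,0,0,0,0,0,0,10,0,0,0,0,0,0,10,0,0,0,0,-0.4,0,10,0,0,0,0,-0.8,0,10,0,0,0,0,-0.6,0,10,0,0,0,0,0,0,10], "grip_force": 45}}

```text
time_s: 11.2
tcp_pos: [560.7, 242.0, 138.4]
ee_rot: [0.708, 0.017, -0.019, -0.706]
contact_force: [0.1, 0.1, -1.7]
width: 21.5
```

```bash
python3 - <<'E'
from plan import *
show()
S=shot('scene')
cv2.imwrite('pics/s6.png',cv2.resize(S['image'][60:230,190:390,::-1],None,fx=3.5,fy=3.5))
c,s=np.cos(.1508),np.sin(.1508)
for l in [(-90,0),(-99,0)]: print(508+c*l[0]-s*l[1],-180.7+s*l[0]+c*l[1])
E
```

```text
t 11.2 tcp [560.7 242.  138.4] jawyaw 0.052 down [-0.002 -0.002 -1.   ] w 21.5 F [ 0.1  0.1 -1.7] j [ 0.28  0.58  1.4  -0.    1.17  0.23]
419.02139100675214 -194.22061912882356
410.1235301074273 -195.57268104170592
```

View pics/s6.png

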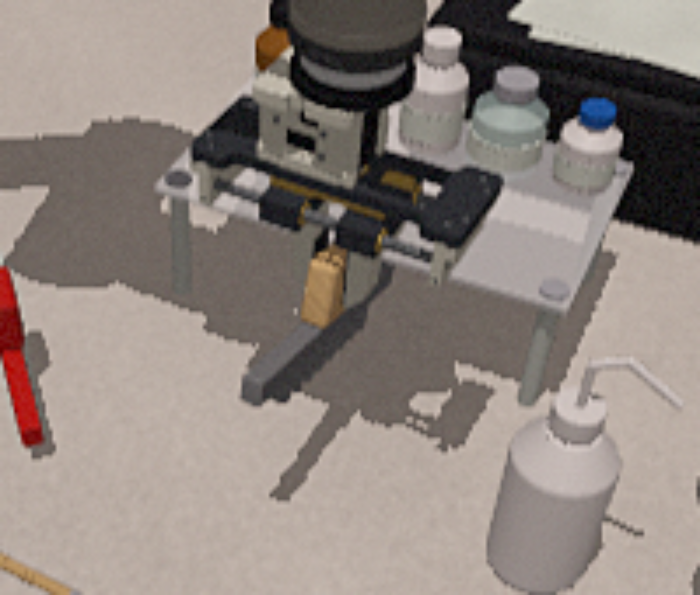

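```bash
cat > ov.py <<'E'
from h import *
def tw(p,l): 
    c,s=np.cos(p[2]),np.sin(p[2]);return [p[0]+c*l[0]-s*l[1],p[1]+s*l[0]+c*l[1],l[2]]
def overlay(f,p,box,k,fn,lines):
    x,y,w,h=box;g=cv2.resize(np.ascontiguousarray(f['image'][y:y+h,x:x+w,::-1]),None,fx=k,fy=k,interpolation=cv2.INTER_CUBIC)
    for a,b,col in lines:
        q=[tuple(int(round(v)) for v in (proj(f,tw(p,l))-[x,y]+.5)*k) for l in(a,b)]
        cv2.line(g,q[0],q[1],col,1,cv2.LINE_AA)
    cv2.imwrite('pics/'+fn,g)
def traylines():
    L=[];z=38.5
    for X,Y,c in((115,82,(0,255,0)),(111,74,(0,255,255))):
        P=[(X,Y,z),(X,-Y,z),(-X,-Y,z),(-X,Y,z)]
        L+=[(P[i],P[(i+1)%4],c) for i in range(4)]
    L+=[((-69,-74,18),(-69,74,18),(0,0,255))]
    for k in range(9): L.append(((-51+18*k,-74,18),(-51+18*k,74,18),(255,0,255)))
    return L
E
python3 - <<'E'
from ov import *
S=shot('scene');T=shot('top');p=[508.0,-180.7,.1508]
overlay(S,p,(80,230,155,125),5,'ov_s.png',traylines())
overlay(T,p,(290,165,90,95),6,'ov_t.png',traylines())
E
```

View pics/ov_s.png

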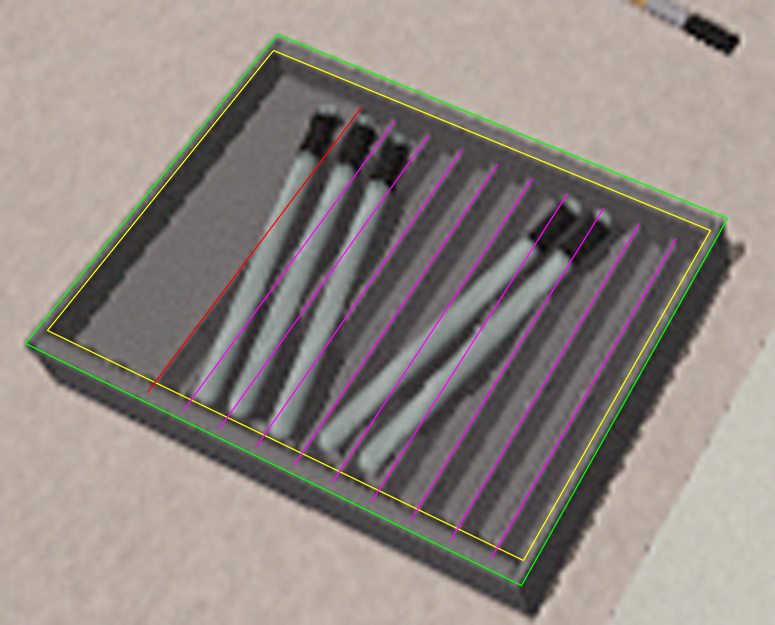

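View pics/ov_t.png

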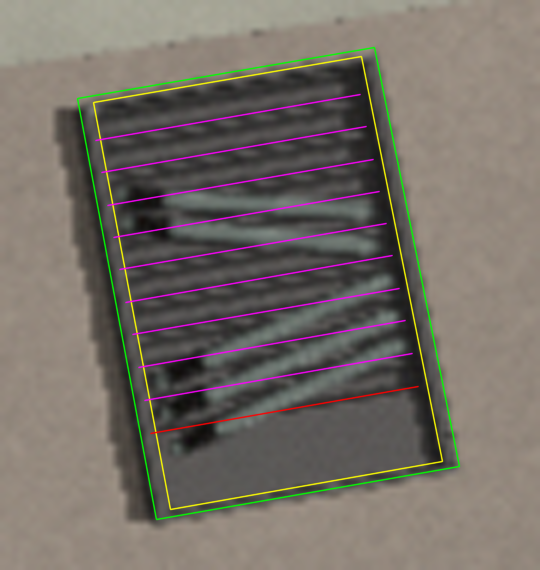

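```bash
python3 - <<'E'
from plan import *
plan([(555,225,165,.052),(411.5,-195.3,150,.151)],step=42,hand=10)
E
```

```text
0.03, 0, -0.06, -0.12, -0.58, -0.33 , 10
0, -0.09, 0.00, -0.30, 0.03, -0.75 , 10
0, -0.09, 0.00, -0.31, 0.03, -0.75 , 10
0, -0.09, 0.00, -0.31, 0.03, -0.74 , 10
0, -0.09, 0.00, -0.32, 0.03, -0.74 , 10
0, -0.09, 0.00, -0.33, 0.03, -0.74 , 10
0, -0.09, 0.00, -0.33, 0.03, -0.74 , 10
0, -0.09, 0.00, -0.34, 0.03, -0.73 , 10
0, -0.09, 0.00, -0.35, 0.03, -0.73 , 10
0, -0.09, 0.00, -0.35, 0.03, -0.73 , 10
0, -0.09, 0.00, -0.36, 0.03, -0.72 , 10
0, -0.09, 0.00, -0.37, 0.03, -0.72 , 10
```

Request:
{"method": "jog_arm", "body": {"targets": [0,0,0,-0.12,-0.58,-0.33,10,0,-0.09,0,-0.3,0.03,-0.75,10,0,-0.09,0,-0.31,0.03,-0.75,10,0,-0.09,0,-0.31,0.03,-0.74,10,0,-0.09,0,-0.32,0.03,-0.74,10,0,-0.09,0,-0.33,0.03,-0.74,10,0,-0.09,0,-0.33,0.03,-0.74,10,0,-0.09,0,-0.34,0.03,-0.73,10,0,-0.09,0,-0.35,0.03,-0.73,10,0,-0.09,0,-0.35,0.03,-0.6,10,0,-0.09,0,-0.2,0.03,-0.4,10,0,0,0,0,0,0,10]}}

```text
time_s: 12.85
tcp_pos: [422.7, -145.3, 140.4]
ee_rot: [-0.705, -0.045, 0.059, 0.705]
contact_force: [-0.0, -0.3, -2.1]
width: 21.6
```

```bash
python3 - <<'E'
from plan import *
show()
plan([(411.5,-195.3,130,.151)],step=25,hand=10)
E
```

```text
t 12.85 tcp [ 422.7 -145.3  140.4] jawyaw 0.147 down [-0.019 -0.001 -1.   ] w 21.6 F [-0.  -0.3 -2.1] j [-0.5   0.31  1.84 -0.01  1.01 -0.64]
-0.01, -0.01, -0.06, -0.12, 0.07, -0.32 , 10
-0.01, -0.01, -0.06, -0.12, 0.07, -0.32 , 10
-0.01, -0.01, -0.06, -0.12, 0.07, -0.32 , 10
```

Request:
{"method": "jog_arm", "body": {"targets": [0,0,-0.06,-0.12,0.07,-0.32,10,0,0,-0.06,-0.12,0.07,-0.32,10,0,0,-0.05,-0.08,0.05,-0.2,10,0,0,0,0,0,0,10,0,0,0,0,0,0,10]}}

```text
time_s: 13.48
tcp_pos: [413.1, -186.8, 128.9]
ee_rot: [-0.703, -0.051, 0.053, 0.707]
contact_force: [-0.3, 0.8, -1.6]
width: 21.8
```

```bash
python3 - <<'E'
from plan import *
show()
plan([(411.5,-195.3,80,.151)],step=25,hand=10)
S=shot('scene');T=shot('top')
cv2.imwrite('pics/s7.png',cv2.resize(S['image'][150:370,40:260,::-1],None,fx=2.7,fy=2.7))
cv2.imwrite('pics/t7.png',cv2.resize(T['image'][150:290,270:400,::-1],None,fx=4,fy=4))
E
```

```text
t 13.47 tcp [ 413.1 -186.8  128.9] jawyaw 0.147 down [-0.003  0.006 -1.   ] w 21.8 F [-0.3  0.8 -1.6] j [-0.6   0.33  1.85  0.    0.97 -0.75]
-0.03, -0.02, -0.01, -0.03, 0.49, -0.08 , 10
-0.03, -0.02, -0.01, -0.03, 0.49, -0.08 , 10
```

View pics/s7.png

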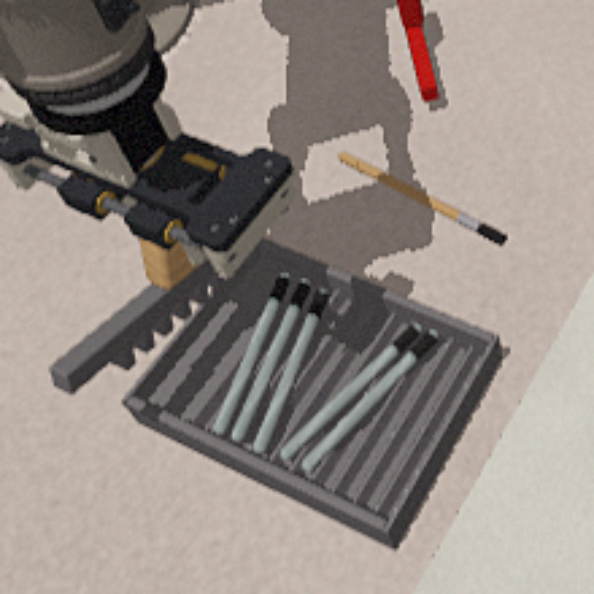

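View pics/t7.png

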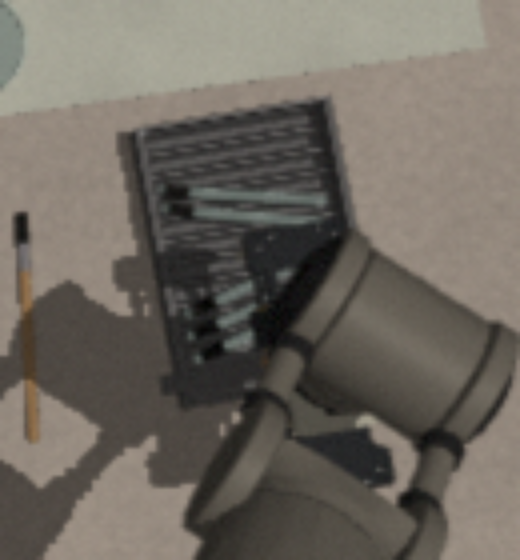

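```bash
cat >> ov.py <<'E'
def rakelines(z0):
    L=[]
    for z in(19.5,39.5):
        P=[(8,110,z+z0),(8,-110,z+z0),(-8,-110,z+z0),(-8,110,z+z0)]
        L+=[(P[i],P[(i+1)%4],(0,255,0)) for i in range(4)]
    for z in(39.5,87.5):
        P=[(11,25,z+z0),(11,-25,z+z0),(-11,-25,z+z0),(-11,25,z+z0)]
        L+=[(P[i],P[(i+1)%4],(0,0,255)) for i in range(4)]
    L.append(((0,-68,z0),(0,68,z0),(255,0,255)))
    return L
E
python3 - <<'E'
from ov import *
S=shot('scene')
overlay(S,[413.1,-186.8,.147],(40,180,130,130),6,'ov_r.png',rakelines(80.8))
E
```

```text
(no output)
```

View pics/ov_r.png

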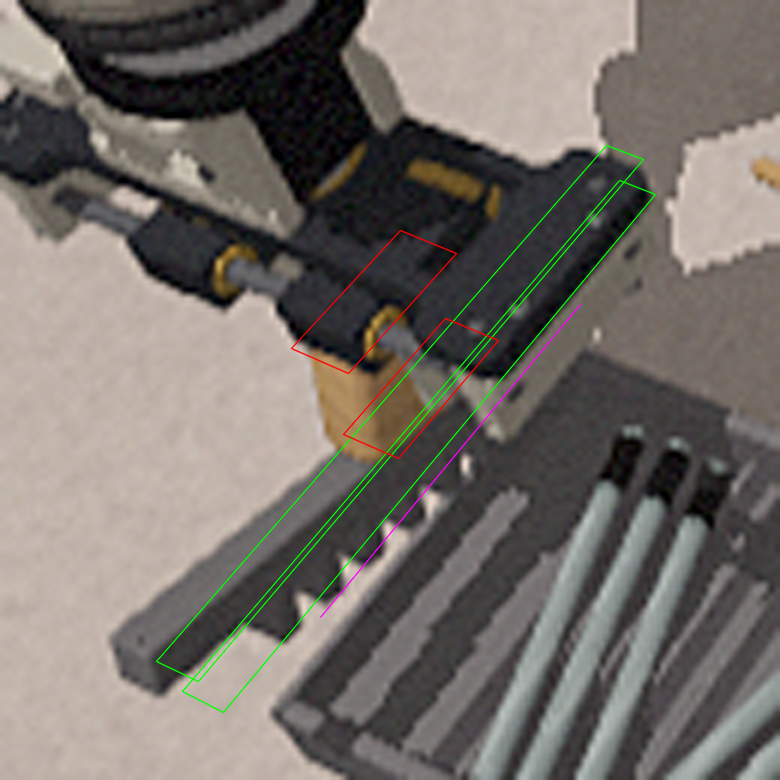

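```bash
python3 - <<'E'
from h import *
S=shot('scene');T=shot('top')
cv2.imwrite('pics/z1.png',cv2.resize(S['image'][235:300,55:130,::-1],None,fx=10,fy=10,interpolation=cv2.INTER_CUBIC))
E
```

```text
(no output)
```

View pics/z1.png

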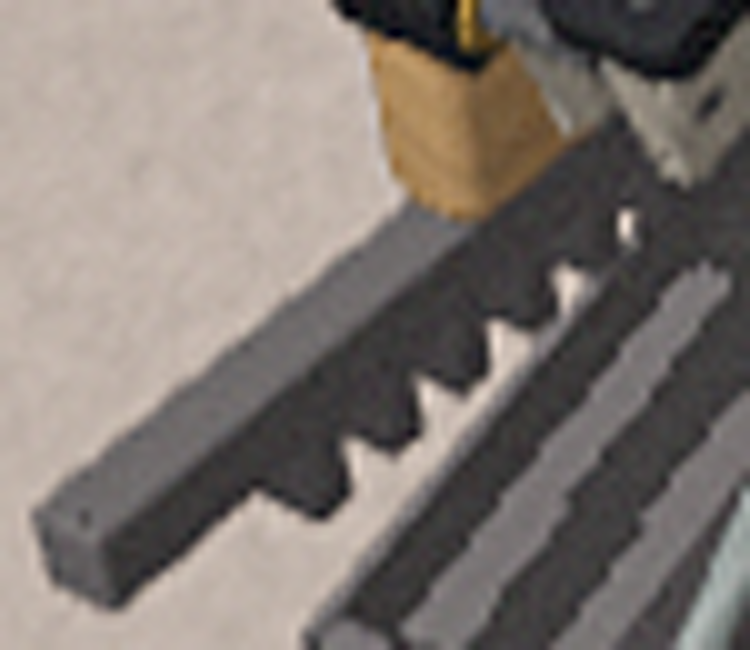

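```bash
cat > fit6.py <<'E'
from h import *
from scipy.optimize import least_squares
from scipy.spatial.transform import Rotation as R
def fit6(obs,tcp,M,prior=(3,8,8,.03,.15,.05),h0=48.1):
    # rake pose = tool pose * offset. rake frame in tool at nominal: x=tool x, y=-? compute so that z up
    # rake axes in tool: x->x, y->z(tool), z-> -y(tool)
    N=np.column_stack([M[:,0],M[:,2],-M[:,1]])
    # params: offsets dx,dy,dz (rake axes, of handle grip pt), rot about x,y,z (rake axes)
    def pose(q):
        Rk=N@R.from_rotvec([q[3],q[4],q[5]]).as_matrix()
        o=tcp+N@np.array(q[:3])          # point at rake local (0,0,h0)
        return Rk,o-Rk@np.array([0,0,h0])
    def res(q):
        Rk,o=pose(q);r=[]
        for f,u,v,l in obs: r+=list((proj(f,Rk@np.array(l)+o)-[u,v])/0.6)
        pr=[prior[0],prior[1],prior[2],prior[4],prior[3],prior[5]]
        return np.r_[r,np.array(q)/pr]
    s=least_squares(res,np.zeros(6)); Rk,o=pose(s.x)
    print('off',s.x.round(3),'resid px',(s.fun[:-6]*.6).round(1).tolist()); print('origin',o.round(1),'zaxis',Rk[:,2].round(3),'yaw',np.arctan2(-Rk[0,1],Rk[1,1]).round(3))
    return Rk,o
E
python3 - <<'E'
from fit6 import *
S=shot('scene');st=robot.state()
M=R.from_quat(st['ee_rot']).as_matrix();print(st['tcp_pos'])
s=lambda x,y:(55+x/10-.45,235+y/10-.45)
o=[(35,515,(-8,-110,39.5)),(108,545,(8,-110,39.5)),(55,585,(-8,-110,19.5)),(115,607,(8,-110,19.5)),(395,185,(-11,-25,39.5)),(465,217,(11,-25,39.5))]
o=[(S,*s(a,b),l) for a,b,l in o]
# TCP is tip; local (0,0,h0)
fit6(o,st['tcp_pos'],M)
fit6(o,st['tcp_pos'],M,(20,20,20,1,1,1))
E
```

```text
[ 413.13632946 -187.21844674  129.09504857]
off [-1.045 -4.801 -0.086 -0.204  0.006 -0.012] resid px [-0.6, -0.6, -0.8, 0.0, 0.3, -0.5, 1.2, 0.9, -1.1, -0.4, 1.0, 0.7]
origin [ 413.8 -201.6   81.8] zaxis [-0.021  0.196  0.98 ] yaw 0.136
off [-2.618 -4.227 -2.365 -0.203  0.021 -0.013] resid px [-0.5, -0.7, -0.7, 0.0, 0.2, -0.6, 1.2, 0.8, -1.2, -0.3, 0.9, 0.8]
origin [ 411.4 -201.3   79.6] zaxis [-0.005  0.197  0.98 ] yaw 0.137
```

```bash
python3 - <<'E'
from plan import *
from ov import tw
w=tw([508,-180.7,.1508],(-97,4,0));print(w);show()
plan([(w[0],w[1],110,.158)],step=25,hand=10)
E
```

```text
[np.float64(411.49991612377397), np.float64(-191.31761799469882), 0]
t 13.78 tcp [ 413.1 -187.2  129.1] jawyaw 0.147 down [-0.002  0.005 -1.   ] w 22.0 F [ 0.5 -0.2 -2.2] j [-0.6   0.33  1.85  0.    0.97 -0.75]
-0.05, -0.10, -0.01, -0.04, 0.38, -0.08 , 10
```

Request:
{"method": "jog_arm", "body": {"targets": [-0.05,-0.1,0,-0.04,0.2,-0.08,10,0,0,0,0,0.2,0,10,0,0,0,0,0.2,0,10,0,0,0,0,0.05,0,10,0,0,0,0,0,0,10], "grip_force": 45}}

```text
time_s: 14.4
tcp_pos: [411.6, -191.5, 94.4]
ee_rot: [-0.705, -0.055, 0.056, 0.705]
contact_force: [-1.2, 0.2, 4.3]
width: 21.8
```

```bash
python3 - <<'E'
from plan import *
from ov import tw
w=tw([508,-180.7,.1508],(-97,4,0));show()
plan([(w[0],w[1],80,.158)],step=25,hand=10)
S=shot('scene')
cv2.imwrite('pics/z2.png',cv2.resize(S['image'][215:315,50:170,::-1],None,fx=6,fy=6,interpolation=cv2.INTER_CUBIC))
E
```

```text
t 14.4 tcp [ 411.6 -191.5   94.4] jawyaw 0.158 down [-0.002  0.    -1.   ] w 21.8 F [-1.2  0.2  4.3] j [-0.6   0.38  1.89 -0.    0.87 -0.76]
-0.01, 0.00, -0.02, 0, 0.29, 0.00 , 10
```

View pics/z2.png

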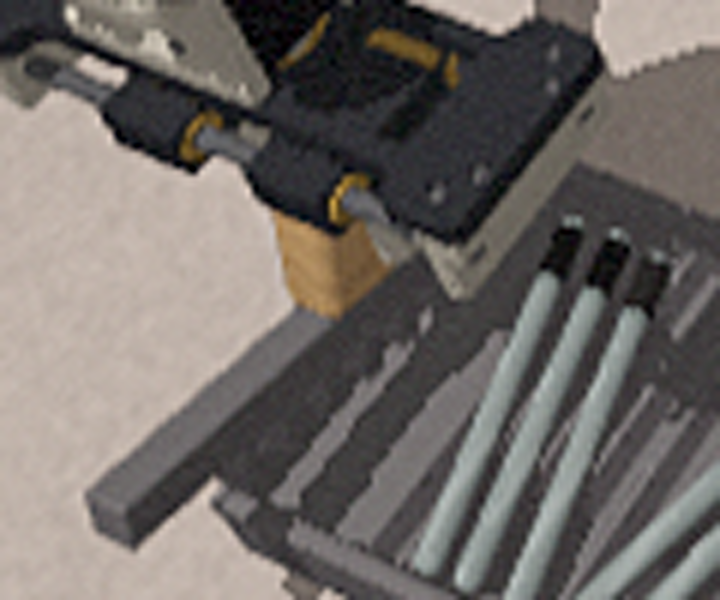

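```bash
python3 - <<'E'
from fit6 import *
from ov import overlay
S=shot('scene');st=robot.state()
M=R.from_quat(st['ee_rot']).as_matrix();print(st['tcp_pos'],st['contact_force'],st['moment'])
s=lambda x,y:(50+x/6-.4,215+y/6-.4)
o=[(86,494,(-8,-110,39.5)),(133,514,(8,-110,39.5)),(94,530,(-8,-110,19.5)),(136,549,(8,-110,19.5)),(292,300,(-11,-25,39.5)),(336,318,(11,-25,39.5))]
o=[(S,*s(a,b),l) for a,b,l in o]
Rk,og=fit6(o,st['tcp_pos'],M)
for l in [(0,78,19.5),(0,-78,19.5),(8,68,0),(-8,68,0),(-8,-68,0),(8,-68,0),(0,0,0)]:
    w=Rk@np.array(l)+og;d=w[:2]-[508,-180.7];c,sn=np.cos(.1508),np.sin(.1508);print(l,np.round([c*d[0]+sn*d[1],-sn*d[0]+c*d[1],w[2]],1))
E
```

```text
[ 411.55447912 -191.48234166   94.49867473] [-0.36357927  1.84242318  3.24342856] [0.57283809 0.10891489 0.09695438]
off [ 0.159 -4.951 -2.061 -0.216  0.023 -0.016] resid px [-0.2, -0.6, -1.1, -0.3, 0.9, 0.1, 0.7, 0.6, -0.9, -0.5, 0.7, 0.7]
origin [ 412.9 -206.7   45.5] zaxis [-0.008  0.215  0.977] yaw 0.145
(0, 78, 19.5) [-97.   68.9  47.8]
(0, -78, 19.5) [-97.9 -83.4  81.2]
(8, 68, 0) [-89.6  54.9  30.7]
(-8, 68, 0) [-105.6   55.1   31.1]
(-8, -68, 0) [-106.3  -77.7   60.2]
(8, -68, 0) [-90.3 -77.9  59.9]
(0, 0, 0) [-97.9 -11.4  45.5]
```

Request:
{"method": "jog_arm", "body": {"targets": [0,0,0,0,0.1,0,15,0,0,0,0,0.1,0,15,0,0,0,0,0.1,0,15,0,0,0,0,0,0,15], "grip_force": 25}}

```text
time_s: 15.0
tcp_pos: [412.8, -192.6, 79.3]
ee_rot: [0.706, 0.056, -0.055, -0.704]
contact_force: [-0.6, 0.2, 0.9]
width: 21.7
```

```bash
python3 - <<'E'
from plan import *
show();print(robot.state()['moment'])
S=shot('scene')
cv2.imwrite('pics/z3.png',cv2.resize(S['image'][215:315,50:170,::-1],None,fx=6,fy=6,interpolation=cv2.INTER_CUBIC))
E
```

```text
t 15.0 tcp [ 412.8 -192.6   79.3] jawyaw 0.158 down [ 0.002 -0.002 -1.   ] w 21.7 F [-0.6  0.2  0.9] j [-0.6   0.41  1.91 -0.    0.83 -0.76]
[ 0.24203735 -0.15551287 -0.08985895]
```

View pics/z3.png

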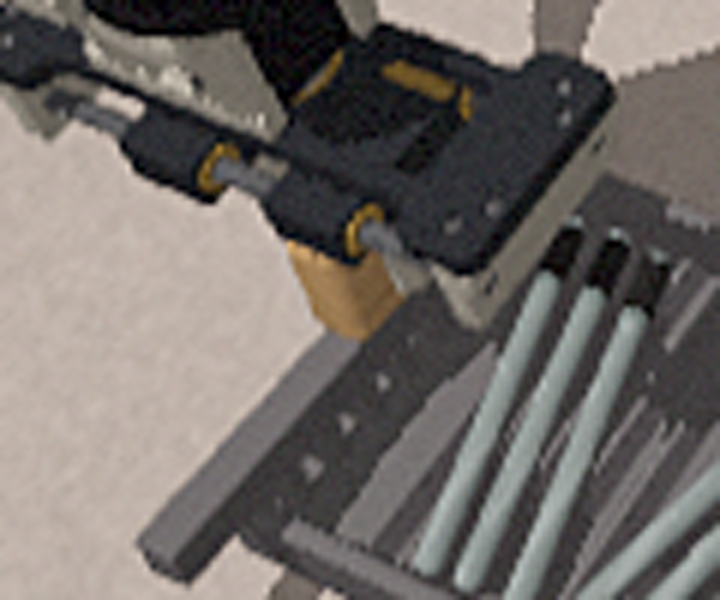

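Request:
{"method": "jog_arm", "body": {"targets": [0,0,0,-0.02,0.08,0.02,15,0,0,0,0,0.08,0,15,0,0,0,0,0.06,0,15,0,0,0,0,0,0,15], "grip_force": 20}}

```text
time_s: 15.55
tcp_pos: [412.0, -192.4, 69.7]
ee_rot: [0.707, 0.057, -0.055, -0.703]
contact_force: [-0.0, 0.1, -2.3]
width: 21.8
```

```bash
python3 - <<'E'
from plan import *
show();print(robot.state()['moment'])
S=shot('scene')
cv2.imwrite('pics/z4.png',cv2.resize(S['image'][215:315,50:170,::-1],None,fx=6,fy=6,interpolation=cv2.INTER_CUBIC))
E
```

```text
t 15.55 tcp [ 412.  -192.4   69.7] jawyaw 0.159 down [ 0.003 -0.005 -1.   ] w 21.8 F [-0.   0.1 -2.3] j [-0.6   0.42  1.92 -0.    0.8  -0.76]
[ 0.01583889 -0.08811806 -0.04390964]
```

View pics/z4.png

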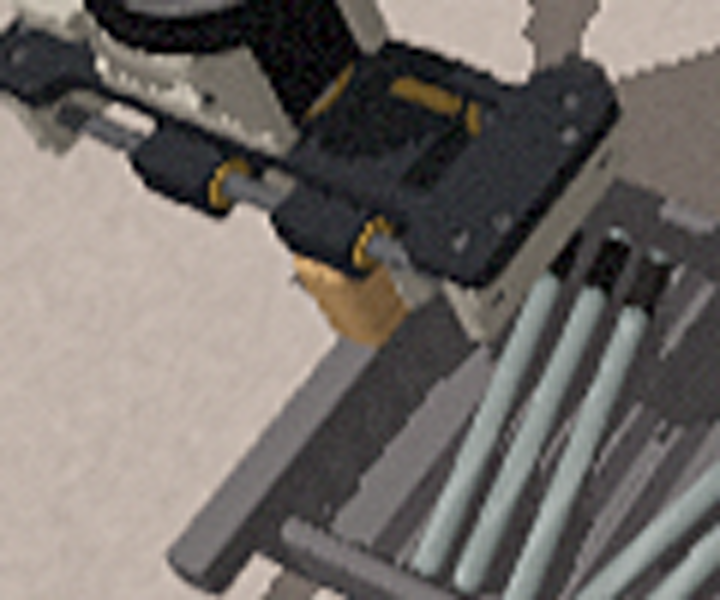

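```bash
python3 - <<'E'
from fit6 import *
from ov import overlay
S=shot('scene');st=robot.state()
M=R.from_quat(st['ee_rot']).as_matrix()
s=lambda x,y:(50+x/6-.4,215+y/6-.4)
o=[(168,553,(-8,-110,39.5)),(211,571,(8,-110,39.5)),(215,594,(8,-110,19.5)),(180,578,(-8,-110,19.5)),(340,334,(-11,-25,39.5)),(375,347,(11,-25,39.5))]
o=[(S,*s(a,b),l) for a,b,l in o]
Rk,og=fit6(o,st['tcp_pos'],M)
for l in [(0,78,19.5),(0,-78,19.5),(0,0,0)]:
    w=Rk@np.array(l)+og;d=w[:2]-[508,-180.7];c,sn=np.cos(.1508),np.sin(.1508);print(l,np.round([c*d[0]+sn*d[1],-sn*d[0]+c*d[1],w[2]],1))
E
```

```text
off [ 0.191  1.378 -3.073 -0.03   0.021  0.02 ] resid px [-0.8, -0.5, -1.2, -0.4, 1.5, 0.4, 0.6, -0.0, -1.6, -0.6, 1.5, 1.0]
origin [ 411.4 -192.8   18.5] zaxis [0.013 0.038 0.999] yaw 0.18
(0, 78, 19.5) [-99.2  81.2  35.3]
(0, -78, 19.5) [-94.8 -74.7  40.7]
(0, 0, 0) [-97.4   2.5  18.5]
```

Request:
{"method": "jog_arm", "body": {"targets": [0,0,0,0,0,0,32,0,0,0,0,0,0,32,0.03,0,-0.03,0,0.06,0,32,0,0,0,0,0,0,32], "grip_force": 60}}

```text
time_s: 16.15
tcp_pos: [411.1, -191.6, 65.1]
ee_rot: [-0.705, -0.058, 0.055, 0.705]
contact_force: [-0.5, 0.8, -0.2]
width: 32.2
```

```bash
python3 - <<'E'
from plan import *
show();print(robot.state()['moment'])
S=shot('scene')
cv2.imwrite('pics/z5.png',cv2.resize(S['image'][205:325,50:180,::-1],None,fx=6,fy=6,interpolation=cv2.INTER_CUBIC)[:,:780])
E
```

```text
t 16.15 tcp [ 411.1 -191.6   65.1] jawyaw 0.16 down [ 0.004  0.001 -1.   ] w 32.2 F [-0.5  0.8 -0.2] j [-0.61  0.43  1.93  0.    0.79 -0.77]
[ 0.00698342 -0.11017884  0.04153594]
```

View pics/z5.png

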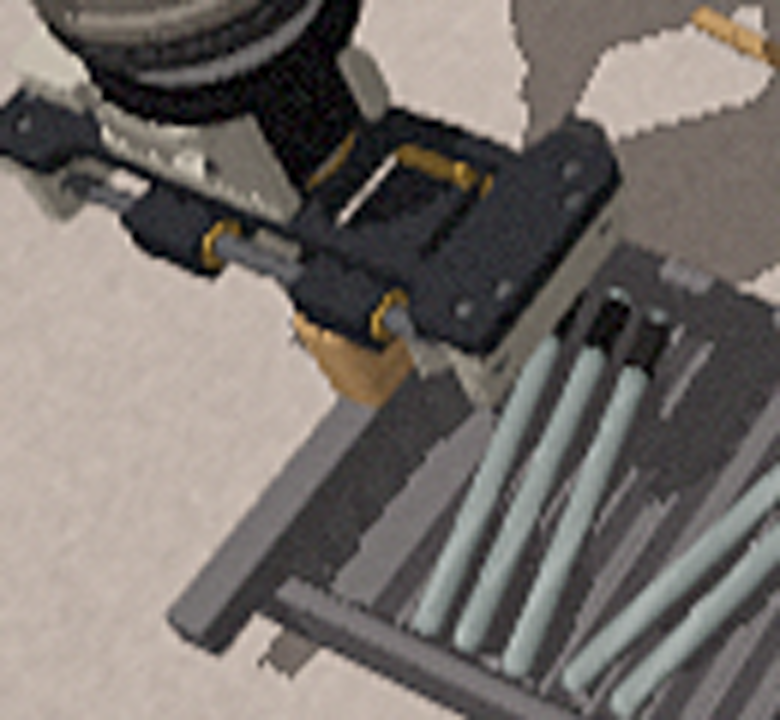

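```bash
python3 - <<'E'
from fit import *
from ov import *
S=shot('scene')
s=lambda x,y:(50+x/6-.4,205+y/6-.4)
z=19
o=[(S,*s(168,614),(-8,-110,39.5+z)),(S,*s(210,631),(8,-110,39.5+z)),(S,*s(214,655),(8,-110,19.5+z)),(S,*s(342,397),(-11,-25,39.5+z)),(S,*s(376,407),(11,-25,39.5+z))]
k,r=fit(o,[411,-192,.15]);print(k,r.tolist())
d=k[:2]-[508,-180.7];c,sn=np.cos(.1508),np.sin(.1508);print(np.round([c*d[0]+sn*d[1],-sn*d[0]+c*d[1]],1))
overlay(S,k,(50,205,130,120),6,'z5o.png',rakelines(19))
E
```

```text
[ 4.12816417e+02 -1.90870497e+02  1.54122486e-01] [[-0.8, -0.5], [-1.1, -0.0], [1.9, 0.4], [-1.5, -1.1], [1.5, 1.1]]
[-95.6   4.2]
```

View pics/z5o.png

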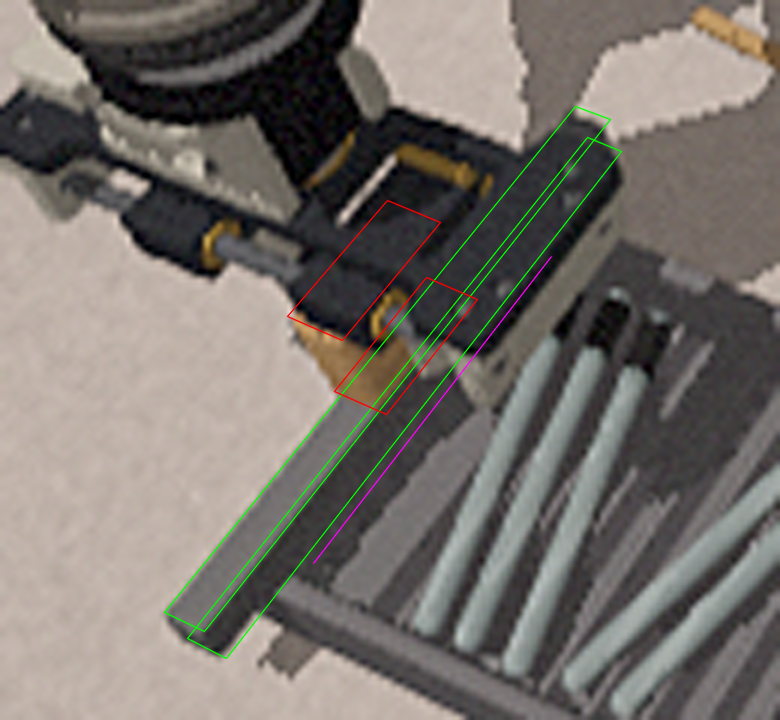

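Request:
{"method": "jog_arm", "body": {"targets": [0,0,-0.04,0,0,0,32,0,0,0,0,0,0,10,0,0,0,0,0,0,10,0,0,0,0,0,0,10], "grip_force": 60}}

```text
time_s: 16.75
tcp_pos: [411.4, -191.8, 65.4]
ee_rot: [-0.705, -0.059, 0.053, 0.705]
contact_force: [-0.4, -0.1, 0.1]
width: 21.9
```

```bash
python3 - <<'E'
from plan import *
show();print(robot.state()['moment'])
E
```

```text
t 16.75 tcp [ 411.4 -191.8   65.4] jawyaw 0.16 down [ 0.009  0.001 -1.   ] w 21.9 F [-0.4 -0.1  0.1] j [-0.61  0.42  1.93  0.01  0.78 -0.78]
[-0.0367204  -0.09571516 -0.05318995]
```

Request:
{"method": "jog_arm", "body": {"targets": [0,0,0,0.06,0.005,-0.01,10,0,0,0,0.1,0.005,-0.01,10,0,0,0,0.12,0.005,-0.01,10,0,0,0,0.12,0.005,-0.01,10,0,0,0,0.12,0.005,-0.01,10,0,0,0,0.12,0.005,-0.01,10,0,0,0,0.12,0.005,-0.01,10,0,0,0,0.12,0.005,-0.01,10]}}

```text
time_s: 17.75
tcp_pos: [458.0, -188.7, 65.4]
ee_rot: [0.705, 0.059, -0.054, -0.705]
contact_force: [-4.0, -0.4, 7.1]
width: 21.9
```

```bash
cat > lk.py <<'E'
from plan import *
import sys
show();print(robot.state()['moment'].round(2))
p=robot.state()['tcp_pos'];d=p[:2]-[508,-180.7];c,sn=np.cos(.1508),np.sin(.1508);print('tray xy',np.round([c*d[0]+sn*d[1],-sn*d[0]+c*d[1]],1))
n=sys.argv[1]
S=shot('scene');T=shot('top')
a=cv2.resize(S['image'][205:355,60:240,::-1],None,fx=4,fy=4,interpolation=cv2.INTER_CUBIC)
cv2.imwrite(f'pics/s{n}.png',a)
b=cv2.resize(T['image'][155:265,285:385,::-1],None,fx=5,fy=5,interpolation=cv2.INTER_CUBIC)
cv2.imwrite(f'pics/t{n}.png',b)
E
python3 lk.py 10
```

```text
t 17.75 tcp [ 458.  -188.7   65.4] jawyaw 0.161 down [ 0.007  0.    -1.   ] w 21.9 F [-4.  -0.4  7.1] j [-0.55  0.48  1.82  0.01  0.84 -0.71]
[-0.01  0.68 -0.03]
tray xy [-50.6  -0.4]
```

View pics/s10.png

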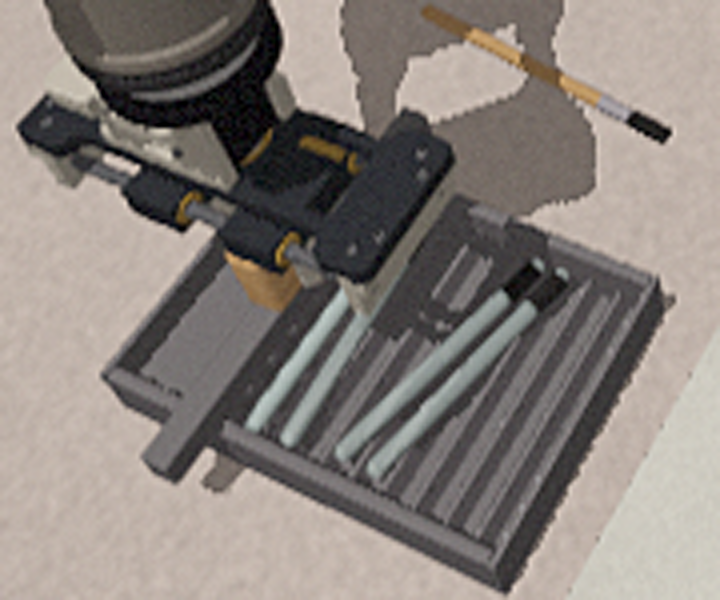

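Request:
{"method": "jog_arm", "body": {"targets": [0,0,0,0.12,0.003,-0.01,10,0,0,0,0.12,0.003,-0.01,10,0,0,0,0.12,0.003,-0.01,10,0,0,0,0.12,0.003,-0.01,10,0,0,0,0.12,0.003,-0.01,10,0,0,0,0.12,0.003,-0.01,10,0,0,0,0.12,0.003,-0.01,10,0,0,0,0.12,0.003,-0.01,10]}}

```text
time_s: 18.85
tcp_pos: [507.7, -184.6, 65.4]
ee_rot: [0.705, 0.059, -0.055, -0.705]
contact_force: [-3.1, -0.4, 5.1]
width: 21.4
```

```bash
python3 lk.py 11
```

```text
t 18.85 tcp [ 507.7 -184.6   65.4] jawyaw 0.161 down [ 0.006  0.    -1.   ] w 21.4 F [-3.1 -0.4  5.1] j [-0.49  0.55  1.69  0.    0.9  -0.66]
[ 0.    0.49 -0.04]
tray xy [-0.9 -3.8]
```

View pics/s11.png

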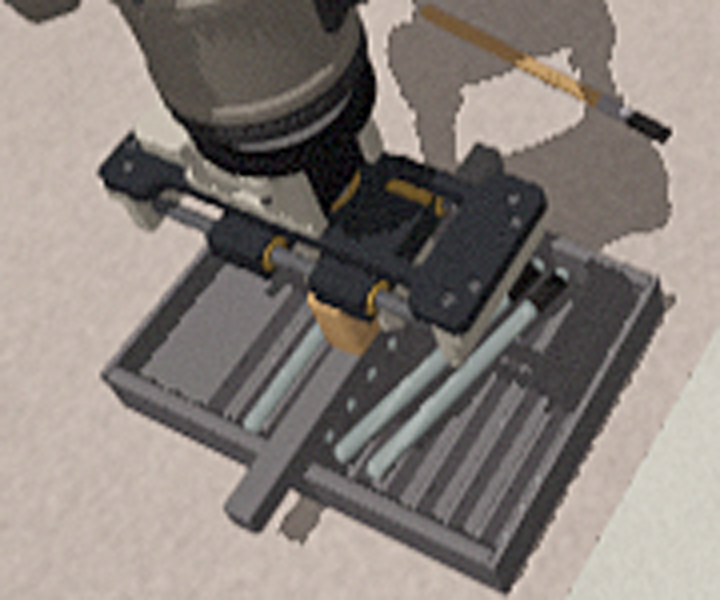

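Request:
{"method": "jog_arm", "body": {"targets": [0,0,0,0.12,0.003,0,10,0,0,0,0.12,0.003,0,10,0,0,0,0.12,0.003,0,10,0,0,0,0.12,0.003,0,10,0,0,0,0.12,0.003,0,10,0,0,0,0.12,0.003,0,10,0,0,0,0.12,0.003,0,10]}}

```text
time_s: 19.82
tcp_pos: [548.7, -178.0, 65.4]
ee_rot: [0.705, 0.058, -0.056, -0.705]
contact_force: [-3.1, -0.4, 7.0]
width: 21.5
```

```bash
python3 lk.py 12
```

```text
t 19.82 tcp [ 548.7 -178.    65.4] jawyaw 0.162 down [ 0.002 -0.    -1.   ] w 21.5 F [-3.1 -0.4  7. ] j [-0.45  0.6   1.58  0.    0.96 -0.61]
[-0.01  0.55 -0.  ]
tray xy [40.7 -3.5]
```

View pics/s12.png

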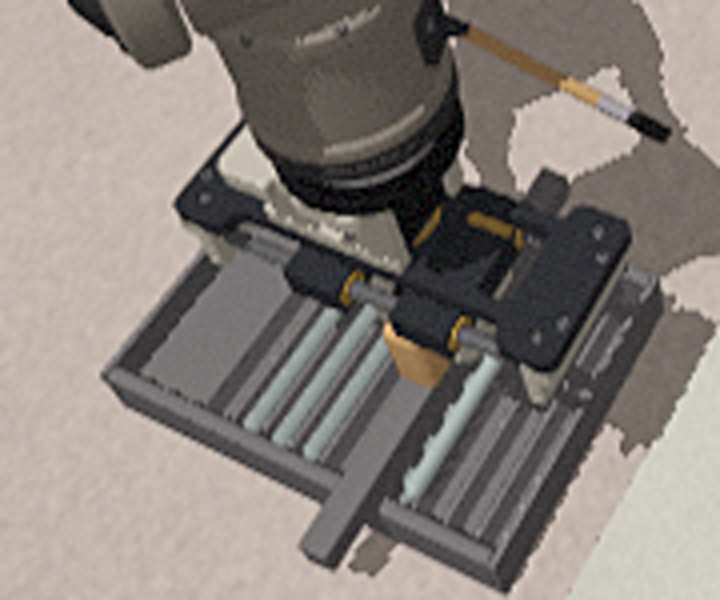

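View pics/t12.png

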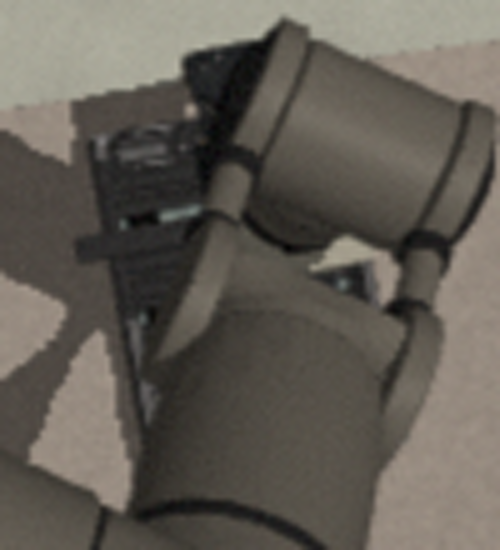

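Three rods already lie in adjacent grooves (around (280,385), (310,395), (345,400)). I'll continue.

Request:
{"method": "jog_arm", "body": {"targets": [0,0,0,0.12,0.003,0,10,0,0,0,0.12,0.003,0,10,0,0,0,0.12,0.003,0,10,0,0,0,0.12,0.003,0,10,0,0,0,0.12,0.003,0,10,0,0,0,0.08,0.003,0,10,0,0,0,0,0,0,10]}}

```text
time_s: 20.8
tcp_pos: [582.4, -172.8, 65.4]
ee_rot: [0.705, 0.058, -0.057, -0.705]
contact_force: [0.6, -0.1, 3.4]
width: 21.8
```

```bash
python3 lk.py 13
```

```text
t 20.8 tcp [ 582.4 -172.8   65.4] jawyaw 0.162 down [ 0.001 -0.001 -1.   ] w 21.8 F [ 0.6 -0.1  3.4] j [-0.41  0.65  1.49 -0.    1.   -0.58]
[ 0.17 -0.22 -0.01]
tray xy [74.7 -3.3]
```

View pics/s13.png

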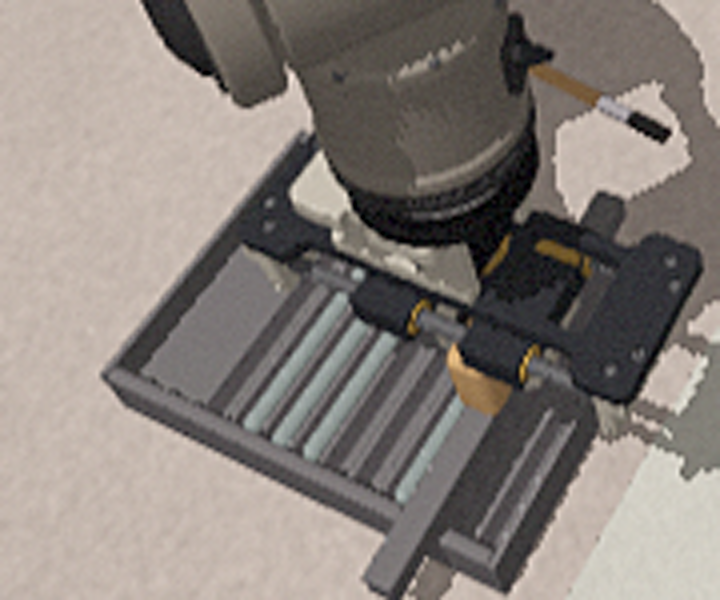

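Request:
{"method": "jog_arm", "body": {"targets": [0,0,0,0.1,0.003,0,10,0,0,0,0.12,0.003,0,10,0,0,0,0.12,0.003,0,10,0,0,0,0.06,0.003,0,10,0,0,0,0,0,0,10]}}

```text
time_s: 21.52
tcp_pos: [600.4, -170.0, 65.4]
ee_rot: [0.705, 0.056, -0.058, -0.705]
contact_force: [1.7, -0.1, 2.7]
width: 21.7
```

```bash
python3 lk.py 14
```

```text
t 21.52 tcp [ 600.4 -170.    65.4] jawyaw 0.161 down [-0.003 -0.001 -1.   ] w 21.7 F [ 1.7 -0.1  2.7] j [-0.4   0.68  1.43 -0.    1.04 -0.56]
[ 0.12 -0.37 -0.01]
tray xy [93.  -3.3]
```

View pics/s14.png

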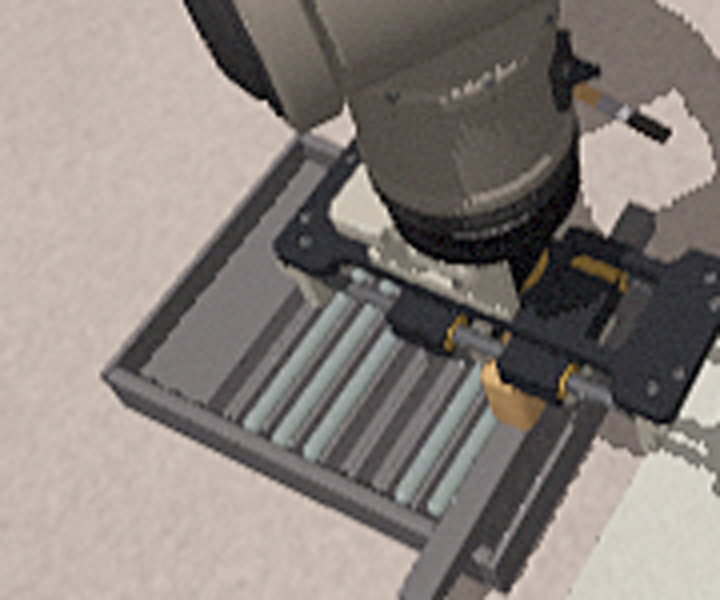

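Request:
{"method": "jog_arm", "body": {"targets": [0,0,0,0,-0.04,0,10,0,0,0,0,-0.1,0,10,0,0,0,0,-0.2,0,10,0,0,0,0,-0.3,0,10,0,0,0,0,-0.3,0,10,0,0,0,0,-0.3,0,10,0,0,0,0,-0.2,0,10,0,0,0,0,-0.1,0,10,0,0,0,0,0,0,10]}}

```text
time_s: 22.75
tcp_pos: [599.8, -169.7, 147.1]
ee_rot: [-0.705, -0.055, 0.058, 0.705]
contact_force: [-0.0, -0.1, -3.1]
width: 21.7
```

```bash
python3 lk.py 15; python3 - <<'E'
from plan import *
plan([(555,195,150,.1)],step=25,hand=10)
E
```

```text
t 22.75 tcp [ 599.8 -169.7  147.1] jawyaw 0.161 down [-0.004 -0.    -1.   ] w 21.7 F [-0.  -0.1 -3.1] j [-0.4   0.59  1.34 -0.    1.21 -0.56]
[ 0.01 -0.1  -0.02]
tray xy [92.4 -2.9]
0, 0.04, 0, 0.02, 0, 0.49 , 10
0, 0.04, 0, 0.02, 0, 0.49 , 10
0, 0.04, 0, 0.02, 0, 0.49 , 10
0, 0.04, 0, 0.01, 0, 0.49 , 10
0, 0.04, 0, 0.01, 0, 0.49 , 10
0, 0.04, 0, 0.01, 0, 0.49 , 10
0, 0.04, 0, 0.01, 0, 0.49 , 10
0, 0.04, 0, 0.01, 0, 0.49 , 10
0, 0.04, 0, 0.00, 0, 0.49 , 10
0, 0.04, 0, 0.00, 0, 0.49 , 10
0, 0.04, 0, 0, 0, 0.49 , 10
0, 0.04, 0, 0, 0, 0.49 , 10
0, 0.04, 0, 0, 0, 0.49 , 10
0, 0.04, 0, -0.01, 0, 0.49 , 10
0, 0.04, 0, -0.01, 0, 0.49 , 10
```

View pics/s15.png

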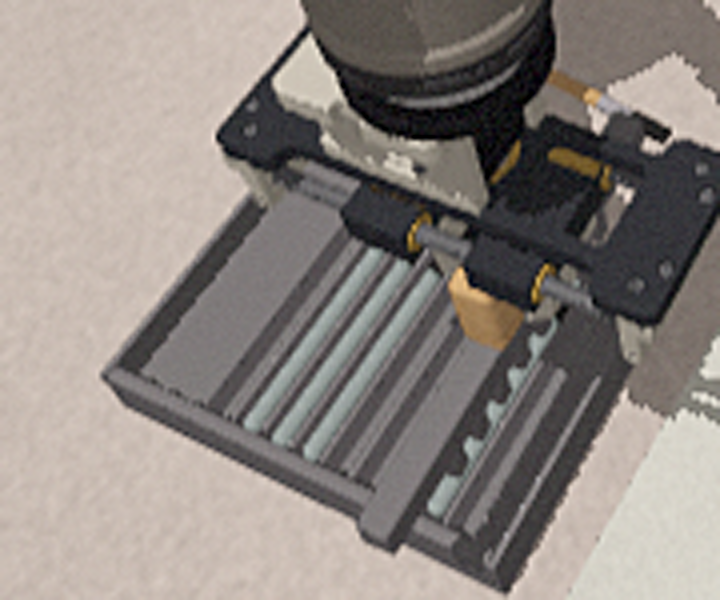

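Rods stayed put. Now I'll carry the rake gently to the clear bench.

Request:
{"method": "jog_arm", "body": {"targets": [0,0,0,0,0,0.15,10,0,0,0,0,0,0.3,10,0,0.04,0,0.01,0,0.4,10,0,0.04,0,0.01,0,0.45,10,0,0.04,0,0.01,0,0.45,10,0,0.04,0,0.01,0,0.45,10,0,0.04,0,0.01,0,0.45,10,0,0.04,0,0.01,0,0.45,10,0,0.04,0,0,0,0.45,10,0,0.04,0,0,0,0.45,10,0,0.04,0,0,0,0.45,10,0,0.04,0,0,0,0.45,10]}}

```text
time_s: 24.35
tcp_pos: [560.1, 94.9, 145.7]
ee_rot: [-0.704, -0.04, 0.047, 0.707]
contact_force: [1.0, -0.1, -1.8]
width: 21.7
```

Request:
{"method": "jog_arm", "body": {"targets": [0,0.04,0,0,0,0.45,10,0,0.04,0,0,0,0.45,10,0,0.04,0,0,0,0.4,10,0,0.04,0,0,0,0.3,10,0,0,0,0,0,0.2,10,0,0,0,0,0,0.1,10,0,0,0,0,0,0,10,0,0,0,0,0,0,10]}}

```text
time_s: 25.35
tcp_pos: [544.1, 199.1, 146.5]
ee_rot: [-0.704, -0.035, 0.043, 0.708]
contact_force: [-0.3, 0.2, -1.4]
width: 21.3
```

```bash
python3 - <<'E'
from plan import *
show()
S=shot('scene')
cv2.imwrite('pics/s16.png',cv2.resize(S['image'][80:240,170:370,::-1],None,fx=4,fy=4,interpolation=cv2.INTER_CUBIC)[:600])
cv2.imwrite('pics/s16t.png',cv2.resize(S['image'][230:355,80:235,::-1],None,fx=5,fy=5,interpolation=cv2.INTER_CUBIC))
T=shot('top')
cv2.imwrite('pics/t16t.png',cv2.resize(T['image'][165:260,290:380,::-1],None,fx=6,fy=6,interpolation=cv2.INTER_CUBIC))
E
```

```text
t 25.35 tcp [544.1 199.1 146.5] jawyaw 0.11 down [-0.011  0.004 -1.   ] w 21.3 F [-0.3  0.2 -1.4] j [0.21 0.52 1.48 0.01 1.16 0.1 ]
```

View pics/s16.png

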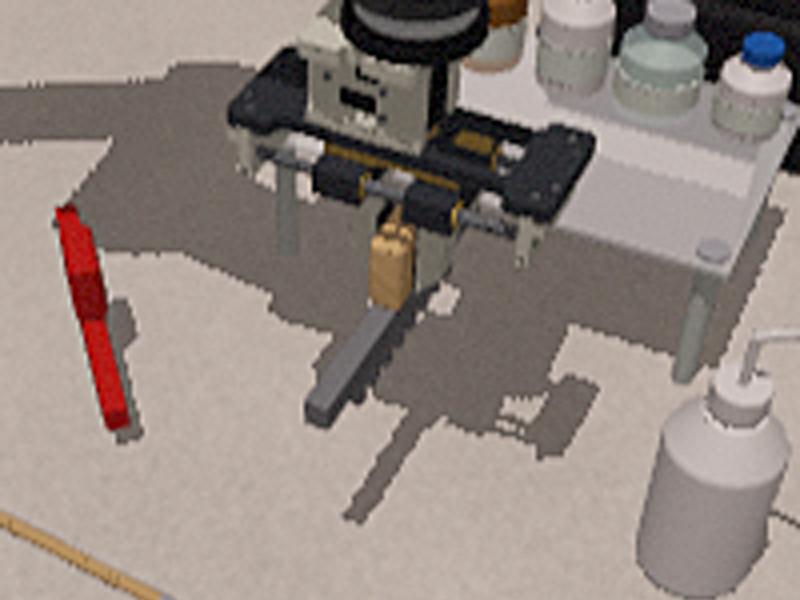

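View pics/s16t.png

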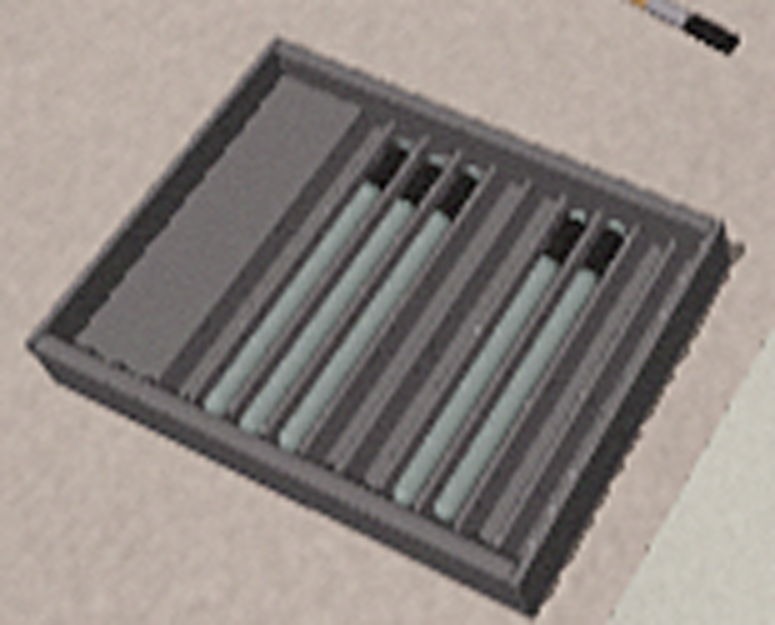

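View pics/t16t.png

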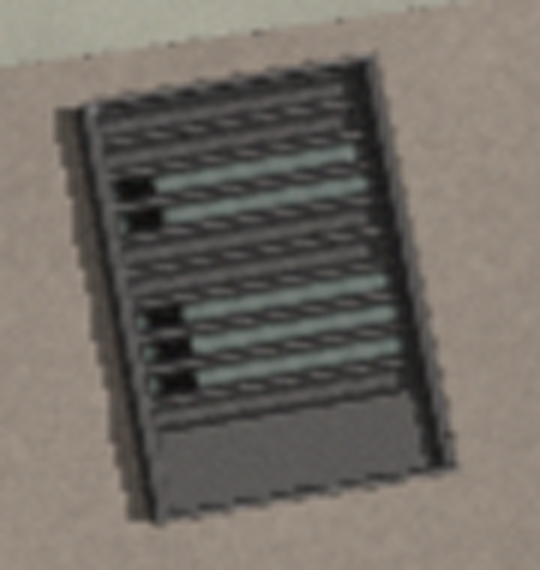

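Request:
{"method": "jog_arm", "body": {"targets": [0,0,-0.1,0,0.2,0,10,0,0,0,0,0.35,0,10,0,0,0,0,0.4,0,10,0,0,0,0,0.4,0,10,0,0,0,0,0.25,0,10,0,0,0,0,0.1,0,10,0,0,0,0,0,0,10]}}

```text
time_s: 26.32
tcp_pos: [543.8, 197.7, 56.6]
ee_rot: [-0.704, -0.038, 0.038, 0.708]
contact_force: [0.5, -0.1, -1.3]
width: 21.5
```

```bash
python3 - <<'E'
from plan import *
show()
E
```

```text
t 26.32 tcp [543.8 197.7  56.6] jawyaw 0.107 down [ 0.     0.006 -1.   ] w 21.5 F [ 0.5 -0.1 -1.3] j [0.21 0.62 1.58 0.01 0.94 0.1 ]
```

Request:
{"method": "jog_arm", "body": {"targets": [0,0,0,0,0.08,0,10,0,0,0,0,0.06,0,10,0,0,0,0,0.04,0,10,0,0,0,0,0.02,0,10,0,0,0,0,0,0,10]}}

```text
time_s: 26.95
tcp_pos: [544.9, 198.0, 47.6]
ee_rot: [-0.704, -0.039, 0.037, 0.708]
contact_force: [-0.2, 0.4, -1.7]
width: 22.1
```

```bash
python3 - <<'E'
from plan import *
show();print(robot.state()['moment'])
S=shot('scene')
cv2.imwrite('pics/s17.png',cv2.resize(S['image'][80:230,170:370,::-1],None,fx=4,fy=4,interpolation=cv2.INTER_CUBIC))
E
```

```text
t 26.95 tcp [544.9 198.   47.6] jawyaw 0.108 down [ 0.004  0.006 -1.   ] w 22.1 F [-0.2  0.4 -1.7] j [0.21 0.63 1.59 0.01 0.92 0.1 ]
[-0.02467413 -0.07558178  0.02160827]
```

View pics/s17.png

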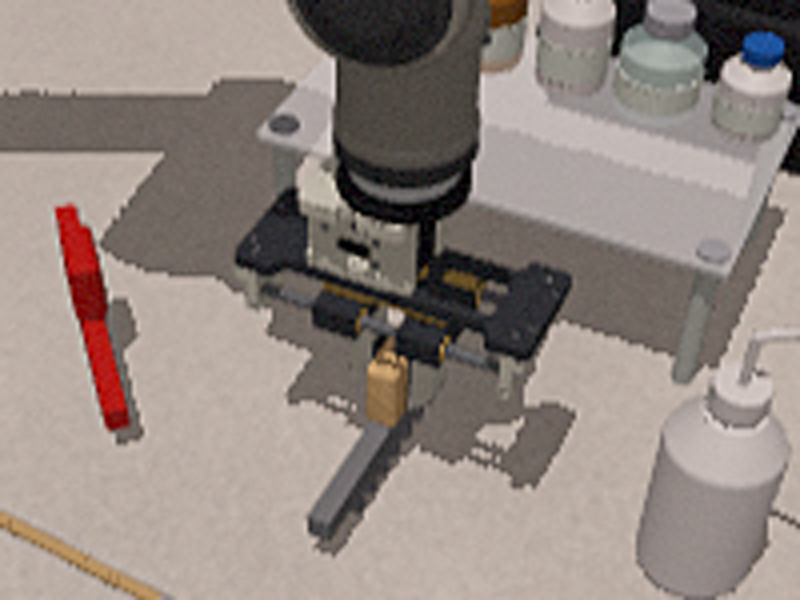

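Just above the bench, about 1.5 mm. I'll go down a little more, then release and raise the gripper.

Request:
{"method": "jog_arm", "body": {"targets": [0,0,0,0,0.03,0,10,0,0,0,0,0.02,0,10,0,0,0,0,0,0,10]}}

```text
time_s: 27.38
tcp_pos: [545.3, 198.3, 46.9]
ee_rot: [-0.704, -0.04, 0.036, 0.708]
contact_force: [0.1, 0.6, -2.5]
width: 21.8
```

```bash
python3 - <<'E'
from plan import *
show();print(robot.state()['moment'])
E
```

```text
t 27.38 tcp [545.3 198.3  46.9] jawyaw 0.108 down [ 0.005  0.006 -1.   ] w 21.8 F [ 0.1  0.6 -2.5] j [0.21 0.63 1.59 0.01 0.91 0.1 ]
[ 0.01975304 -0.11330633 -0.00743249]
```

Request:
{"method": "jog_arm", "body": {"targets": [0,0,0,0,0.04,0,10,0,0,0,0,0.04,0,10,0,0,0,0,0,0,10]}}

```text
time_s: 27.75
tcp_pos: [545.7, 198.7, 47.0]
ee_rot: [-0.704, -0.041, 0.035, 0.708]
contact_force: [-0.4, 0.3, -2.1]
width: 21.2
```

```bash
python3 - <<'E'
from plan import *
show();print(robot.state()['moment'])
E
```

```text
t 27.75 tcp [545.7 198.7  47. ] jawyaw 0.108 down [ 0.008  0.006 -1.   ] w 21.2 F [-0.4  0.3 -2.1] j [0.21 0.63 1.59 0.01 0.91 0.1 ]
[ 0.03299985 -0.13094582 -0.01247295]
```

Request:
{"method": "jog_arm", "body": {"targets": [0,0,0,0,0.08,0,10,0,0,0,0,0.04,0,10]}}

```text
time_s: 28.0
tcp_pos: [546.1, 199.0, 46.4]
ee_rot: [-0.704, -0.042, 0.035, 0.708]
contact_force: [-6.3, -2.0, 14.4]
width: 21.5
```

```bash
python3 - <<'E'
from plan import *
show();print(robot.state()['moment'])
S=shot('scene')
cv2.imwrite('pics/s18.png',cv2.resize(S['image'][150:225,230:310,::-1],None,fx=8,fy=8,interpolation=cv2.INTER_CUBIC))
E
```

```text
t 28.0 tcp [546.1 199.   46.4] jawyaw 0.109 down [ 0.01   0.007 -1.   ] w 21.5 F [-6.3 -2.  14.4] j [0.22 0.63 1.59 0.01 0.91 0.1 ]
[-1.10093037  1.25670785 -0.10712594]
```

View pics/s18.png

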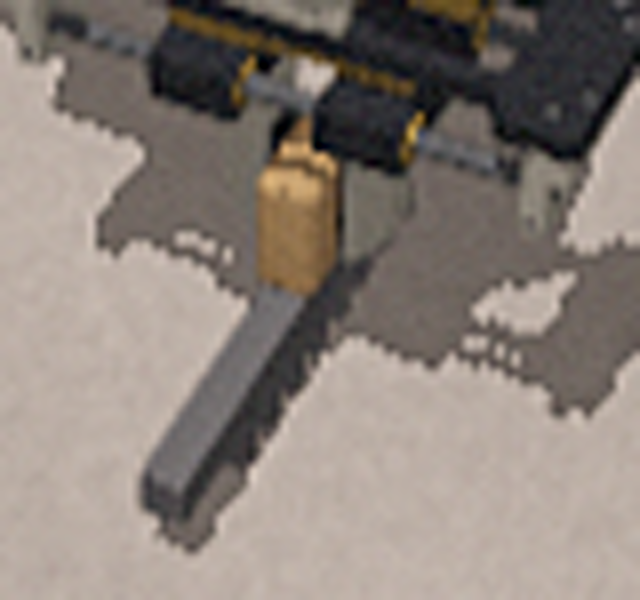

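Contact made (14 N). Releasing, then straight up.

Request:
{"method": "jog_arm", "body": {"targets": [0,0,0,0,0,0,36,0,0,0,0,0,0,36,0,0,0,0,0,0,36,0,0,0,0,0,0,36]}}

```text
time_s: 28.55
tcp_pos: [546.6, 199.3, 45.9]
ee_rot: [-0.704, -0.043, 0.034, 0.708]
contact_force: [0.3, 0.1, -0.1]
width: 35.9
```

Request:
{"method": "jog_arm", "body": {"targets": [0,0,0,0,-0.2,0,40,0,0,0,0,-0.5,0,40,0,0,0,0,-0.7,0,40,0,0,0,0,-0.7,0,40,0,0,0,0,-0.7,0,40,0,0,0,0,0,0,40]}}

```text
time_s: 29.3
tcp_pos: [545.2, 198.2, 192.6]
ee_rot: [-0.704, -0.043, 0.034, 0.708]
contact_force: [0.2, -0.2, 0.5]
width: 40.0
```

```bash
python3 - <<'E'
from plan import *
show()
S=shot('scene');T=shot('top')
cv2.imwrite('pics/s19.png',cv2.resize(S['image'][:,:,::-1],(800,600),interpolation=cv2.INTER_CUBIC))
cv2.imwrite('pics/s19r.png',cv2.resize(S['image'][150:225,230:310,::-1],None,fx=8,fy=8,interpolation=cv2.INTER_CUBIC))
cv2.imwrite('pics/t19.png',cv2.resize(T['image'][:,:,::-1],(800,600),interpolation=cv2.INTER_CUBIC))
E
```

```text
t 29.3 tcp [545.2 198.2 192.6] jawyaw 0.109 down [ 0.012  0.008 -1.   ] w 40.0 F [ 0.2 -0.2  0.5] j [0.21 0.46 1.43 0.01 1.23 0.1 ]
```

View pics/s19.png

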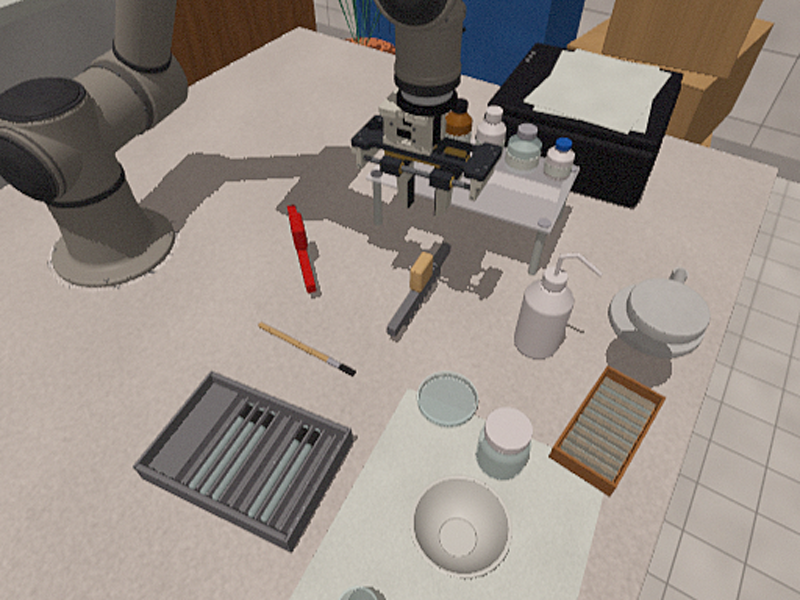

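View pics/s19r.png

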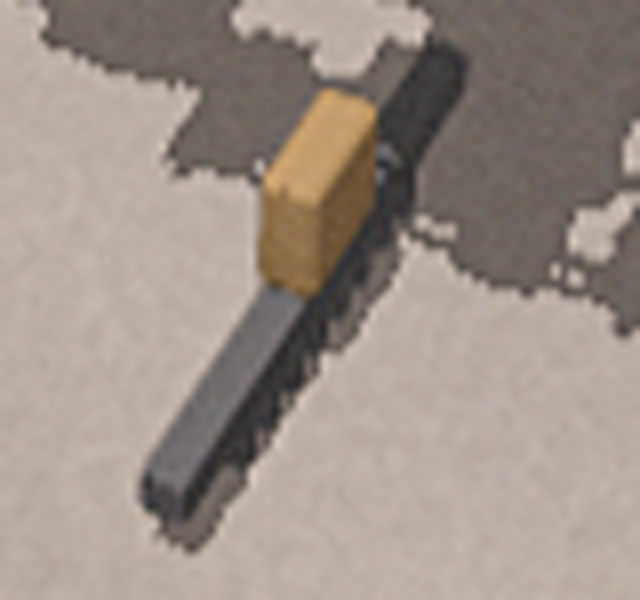

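View pics/t19.png

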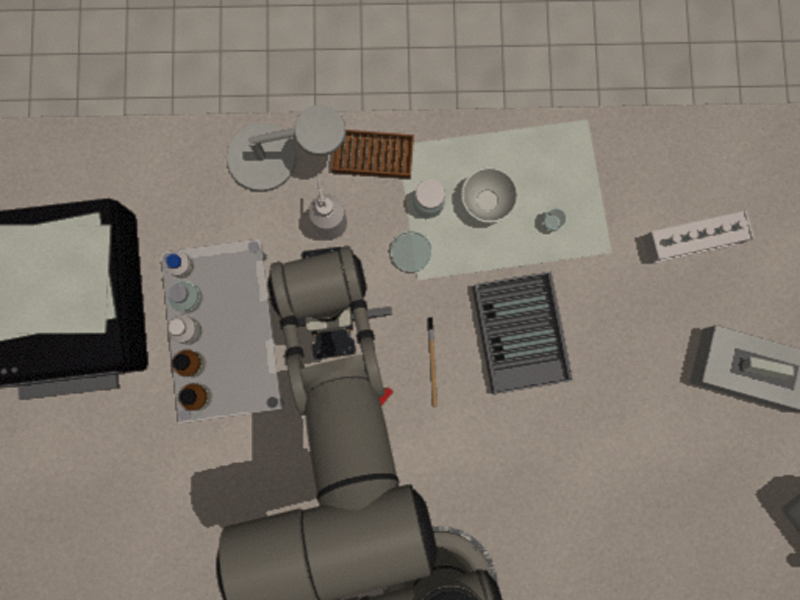

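```bash
python3 - <<'E'
from fit import *
from ov import *
S=shot('scene');p=[508.0,-180.7,.1508]
L=[]
for x in(-42,-24,-6,48,66):
    L+=[((x-5,-70,12),(x-5,70,12),(0,255,0)),((x+5,-70,12),(x+5,70,12),(0,255,0))]
    L+=[((x-5,-70,12),(x+5,-70,12),(0,0,255)),((x-5,70,12),(x+5,70,12),(0,0,255))]
overlay(S,p,(80,230,155,125),5,'ov_fin.png',L)
s=lambda x,y:(230+x/8-.45,150+y/8-.45)
o=[(S,*s(143,477),(-8,-110,39.5)),(S,*s(180,489),(8,-110,39.5)),(S,*s(322,84),(-11,25,87.5)),(S,*s(377,103),(11,25,87.5)),(S,*s(263,183),(-11,-25,87.5)),(S,*s(318,201),(11,-25,87.5)),(S,*s(262,280),(-11,-25,39.5)),(S,*s(308,295),(11,-25,39.5))]
k,r=fit(o,[545,199,.1]);print(k,r.tolist())
E
```

```text
[5.47071265e+02 1.98570940e+02 1.13790900e-01] [[-0.4, -0.7], [0.9, 0.1], [-0.0, -0.6], [1.0, -0.3], [-1.1, -0.6], [0.1, -0.0], [-1.3, 0.6], [0.8, 1.5]]
```

View pics/ov_fin.png

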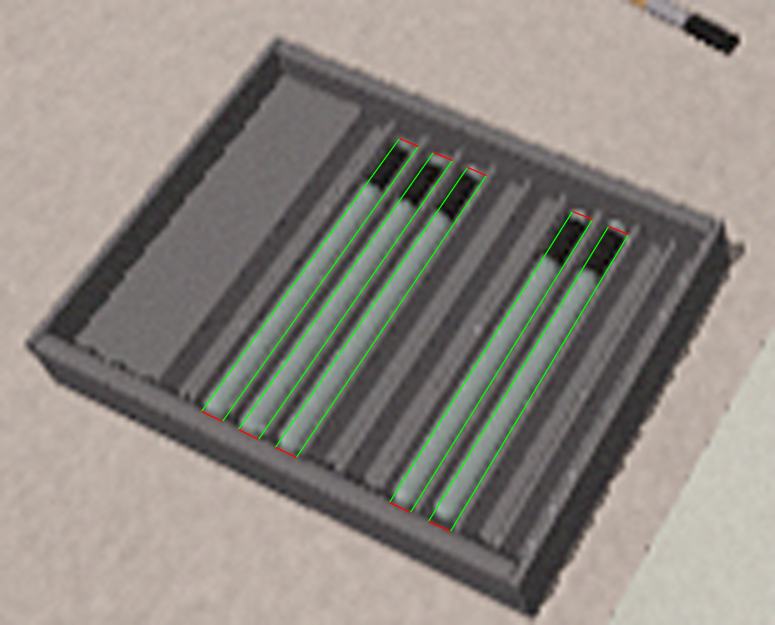

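All five rods match the model of rods down in the grooves at x = -42, -24, -6, 48 and 66 mm. The rake fits an upright pose on the bench.

```bash
python3 -c "
from bench import robot
print(robot.hand_in())"
```

```text
the job is handed in; nothing more can be done
None
```

I handed the job in at about 29.5 s on the robot's clock. All five rods lie in grooves, one to a groove, and the rake stands on the bench. The hand-in reported no verdict.

**What I did:**
- I drew the rake out about 118 mm by its bar end, let it stand, and took it again by its handle.
- I let it down on the tray's deck and made one slow pass towards the tray's +x. I then lifted it clear and stood it on the bench at about (547, 199) mm.

**Last checks:**
- **Rods:** the scene picture, overlaid with a model of rods lying down, puts them at about x = -42, -24, -6, 48 and 66 mm in the tray's frame. They are in line with the grooves and centred lengthways.
- **Rake:** its image fits an upright pose with the teeth on the bench, to within about 1.5 pixels. The gripper is well above it and reads about 0 N.
- **Bystanders:** by eye, both cameras show them where they were. I did not measure this.

**What went wrong or disagreed:**
- **Tilt in the grip:** the rake rolled about 0.2 rad in the gripper while being carried to the tray. I levelled it by letting it down on the tray's rims, let go, and gripped it again at 60 N before combing.
- **Tray position:** my tray fit was off by up to 2 pixels (about 6 mm) in the top camera, though it matched the scene camera. This did not affect the combing.
- **Setting down:** small downward steps did not take effect, so the rake was finally pressed on the bench with about 14 N before I let go.

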